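# Sort donated groceries into their trays

### The arm

A 6-joint arm with a two-finger parallel gripper is mounted at the origin on the work surface. World frame = base frame: x ahead of the robot, y to its left, z up, the work surface at z = 0. Lengths are in m, angles in rad, forces in N, time in s.
With the tool pointing down it reaches from about 0.25 to 0.775 m from the base axis. Payload 4 kg.
Tool frame: the origin (TCP) lies on the centre line of the jaws, within the pads' length; the fingertips stand 25 mm ahead of it and the grasp point (between the pads) lies 6 mm ahead of it; x points along the fingers, y is the direction in which the jaws open and shut, and the axes are right-handed (so a half turn about x gives the same grasp; the last joint's range is limited). The gripper opens to 94 mm and grips with 3 to 60 N. Pads are 16 mm wide; open, the fingers measure 119 mm over their backs; the gripper's body (75 mm by 177 mm) begins 78 mm behind the grasp point.
Start: joints at [1.138, 0.087, 1.371, -0, 1.684, -0.103], TCP at [0.178, 0.52, 0.2] pointing down, gripper open.
Joint ranges: [-3.1, 3.1], [-0.76, 2.03], [0.27, 2.55], [-1.08, 4.22], [0.17, 2.65], [-2.57, 2.57]. Speed limits (rad/s): [2.79, 2.79, 3.14, 3.14, 3.14, 3.14].

### API

Orientations are given as a unit quaternion [x, y, z, w].
In Python, from bench import manip, imaging gives the robot as it stands. The module is installed in compiled form; this text tells all that it offers.
- The arm moves only by the tool drive_tool, never from a script. Its argument "deltas" is a list of rows, each an object of numbers: "x", "y", "z": the shift along the world's x, y, z in cm; "rx", "ry", "rz": the turn, a rotation vector about the world's x, y, z in degrees. In form: [{"x": .., "y": .., "z": .., "rx": .., "ry": .., "rz": ..}, ...]. A call has exactly 10 rows; each row is the pose to reach, as a shift and turn from the pose commanded when the call began; what a row does not reach only later rows make up. A row lasts 1/12 s, in which the tool goes at most 41.7 mm and 7.16 degrees, less where a joint would pass 70% of its speed; a pose out of reach is approached as far as the arm can. A call with a gripper value outside its range is refused whole. "fingers" is the finger opening in cm, from 0 to 9.4, set as the call begins (left out, the last holds). The fingers move at their own pace and stop on an object; the grip force is fixed at half the most. Time passes only in rows, so rows that repeat a pose let the fingers close, or fill a call up. It gives the time, the measured TCP pose, the force and the opening at its end, in the units of the state.
- manip.state(): the state, without advancing time (a new reading comes with each control period).
- imaging.read_camera(name): name is "side" or "top"; returns a dict with "img" (400x640x3 uint8, red, green, blue), "K" (3x3 intrinsics, pixels), "xyz" and "rotation" of the camera in the world. Camera axes: x right, y down, z forward; pixel columns grow to the right and rows downward; lengths in m; the calibration is good to about 2 mm. A picture is of the moment at which its call begins. There is no depth.
- manip.finish_job(): hands the job in, once; it reports no verdict.
The state is a dict: "time": time; "q": joint angles; "qd": joint speeds; "joint_efforts": joint torques, N m; "eef_pos": TCP position; "orientation": TCP orientation; "contact_force": force on the tool from outside, world axes, zero at the start; "ft_torque": the same for the moment, N m; "width": finger opening in m.
Only numpy, scipy, OpenCV 4.12 (cv2) and the standard library are available. Lean on these libraries where they do the work, as an engineer would, in place of code of your own. Each camera call takes 0.05 s, during which the arm holds its last target.

### The job

Sort the loose groceries into the trays at the back of the packing table: set the big orange in the wide dimple of the pulp tray and the small mandarin in its narrow dimple, stand the two tins upright in the crate with two square bays, one tin to a bay, and stand the tea packet upright in the small single-bay cardboard tray. Do not knock over the glass jar standing among the groceries, and leave the groceries at rest where they belong.

Things in the scene. Friction and masses are not known exactly. Their poses are not given: they have to be found in the camera images.
- orange_center (a point): centre of the big orange, a ball 66 mm in diameter, about 160 g; at the start it lies free on the table (centre 33 mm up) and can roll. Its axes mean nothing.
- mandarin_center (a point): centre of the small mandarin, a ball 52 mm in diameter, about 80 g, of the same orange peel; at the start it lies free on the table (centre 26 mm up) and can roll. Its axes mean nothing.
- tin_a: food tin with a paper label, an upright cylinder 53 mm in diameter and 88 mm tall, about 200 g; origin at the centre of its underside, z up along its axis. The two tins are alike and may be exchanged.
- tin_b: the second tin, like the first: 53 mm in diameter, 88 mm tall, about 200 g; origin at the centre of its underside, z up along its axis.
- packet: brown cardboard tea packet with a paper band, standing upright, rigid: 45 mm along its x, 75 mm along its y, 100 mm tall, about 130 g; origin at the centre of its underside, z up. Either end may face either way in its tray.
- citrus_tray: grey-brown moulded pulp tray fixed to the table, 96 mm along its x, 186 mm along its y, 30 mm high, flat-topped with two round dimples 14 mm deep; origin at the centre of its underside, z up. The wide dimple (47 mm in diameter, for the orange) is centred at x = 0, y = +48 mm, the narrow one (37 mm, for the mandarin) at x = 0, y = -48 mm. A seated ball rests on the dimple's rim: the orange's centre then lies about 53 mm above the tray's origin, the mandarin's about 48 mm.
- tin_crate: open black plastic crate fixed to the table, 84 mm along its x, 164 mm along its y, walls 35 mm high and 4 mm thick, floor 4 mm thick, one cross wall making two bays about 76 mm square; origin at the centre of its underside, z up. The bays are centred at x = 0, y = +40 and y = -40 mm.
- packet_crate: open cardboard tray fixed to the table, with one oblong bay: 75 mm along its x, 105 mm along its y, walls 35 mm high and 4 mm thick, floor 4 mm thick (bay 67 x 97 mm); origin at the centre of its underside, z up. The packet's long side goes along the tray's y.
- jar: closed amber glass jar with a metal cap standing among the groceries, 60 mm in diameter, 95 mm tall; not to be knocked over. Origin at the centre of its underside, z up along its axis.
Not all that is in view belongs to the job. Leave any blue, pink or turquoise look-alike of the packet alone.

How it is judged:
At the end, for the whole second after the job is handed in: Orange in the wide and mandarin in the narrow dimple (within 8 mm, at seated height within 6 mm); one tin on the floor of each crate bay and the packet on its tray floor (within 15 mm of bay centre, 6 mm of floor); these and the jar upright within 7 degrees; groceries slower than 20 mm/s (x of orange_center in the frame of citrus_tray between -0.008 and 0.008 m and y of orange_center in the frame of citrus_tray between 0.04 and 0.056 m and z of orange_center in the frame of citrus_tray between 0.047 and 0.06 m and x of mandarin_center in the frame of citrus_tray between -0.008 and 0.008 m and y of mandarin_center in the frame of citrus_tray between -0.056 and -0.04 m and z of mandarin_center in the frame of citrus_tray between 0.042 and 0.055 m and ((x of tin_a in the frame of tin_crate between -0.015 and 0.015 m and y of tin_a in the frame of tin_crate between 0.025 and 0.055 m and z of tin_a in the frame of tin_crate between -0.002 and 0.01 m and angle between each of tin_a, tin_b's own z axis and vertical below 0.12 rad and x of tin_b in the frame of tin_crate between -0.015 and 0.015 m and y of tin_b in the frame of tin_crate between -0.055 and -0.025 m and z of tin_b in the frame of tin_crate between -0.002 and 0.01 m) or (x of tin_a in the frame of tin_crate between -0.015 and 0.015 m and y of tin_a in the frame of tin_crate between -0.055 and -0.025 m and z of tin_a in the frame of tin_crate between -0.002 and 0.01 m and angle between each of tin_a, tin_b's own z axis and vertical below 0.12 rad and x of tin_b in the frame of tin_crate between -0.015 and 0.015 m and y of tin_b in the frame of tin_crate between 0.025 and 0.055 m and z of tin_b in the frame of tin_crate between -0.002 and 0.01 m)) and x of packet in the frame of packet_crate between -0.015 and 0.015 m and y of packet in the frame of packet_crate between -0.015 and 0.015 m and z of packet in the frame of packet_crate between -0.002 and 0.01 m and angle between each of packet, jar's own z axis and vertical below 0.12 rad and linear speed of each of orange, mandarin, tin_a, tin_b, packet below 0.02 m/s); the robot touches nothing.
It fails at once if the glass jar was knocked over (angle between jar's own z axis and vertical above 0.6 rad).
It also fails if it takes over 122 s, if anything falls off the work surface, if the arm or the gripper's body presses on something with over 40 N, if the wrist force passes 120 N, or if a joint passes its speed limit or range.

## Working session

There is one attempt and no reset: what is moved stays moved. The work goes in short steps, Python scripts to look and compute and a tool call to move; the robot and the scene stay as the last step left them, time stands still between calls to the robot, and variables do not carry over. Pictures are saved under pics/ and viewed, and the job is handed in when it is done.

Besides the shell and the picture viewer there is one more tool, called after "Emit:" as name(argument=value, ...) on one line, values as JSON. drive_tool: Moves the arm, as the interface text tells. Its arguments: {"type":"object","properties":{"deltas":{"type":"array","items":{"type":"object","properties":{"x":{"type":"number"},"y":{"type":"number"},"z":{"type":"number"},"rx":{"type":"number"},"ry":{"type":"number"},"rz":{"type":"number"}}}},"fingers":{"type":"number"}},"required":["deltas"]}

```bash
mkdir -p pics; cat > h.py <<'E'
import numpy as np, cv2, pickle
from bench import manip, imaging
def snap(n):
    r={}
    for c in("top","side"):
        d=imaging.read_camera(c); r[c]=d
        cv2.imwrite(f"pics/{n}_{c}.png",cv2.cvtColor(d["img"],cv2.COLOR_RGB2BGR))
    pickle.dump(r,open(f"{n}.pkl","wb")); return r
def load(n): return pickle.load(open(f"{n}.pkl","rb"))
def ray(d,u,v):
    R=np.array(d["rotation"]); 
    if R.shape!=(3,3):
        from scipy.spatial.transform import Rotation
        R=Rotation.from_quat(R).as_matrix()
    k=np.linalg.inv(np.array(d["K"]))@[u,v,1]
    return np.array(d["xyz"]),R@k
def atz(d,u,v,z):
    o,r=ray(d,u,v); return o+r*(z-o[2])/r[2]
def proj(d,p):
    R=np.array(d["rotation"])
    if R.shape!=(3,3):
        from scipy.spatial.transform import Rotation
        R=Rotation.from_quat(R).as_matrix()
    c=R.T@(np.array(p)-np.array(d["xyz"])); q=np.array(d["K"])@c; return q[:2]/q[2]
def crop(n,c,x0,y0,x1,y1,s,out):
    im=cv2.imread(f"pics/{n}_{c}.png")[y0:y1,x0:x1]
    cv2.imwrite(f"pics/{out}.png",cv2.resize(im,None,fx=s,fy=s,interpolation=cv2.INTER_CUBIC))
E
python3 - <<'E'
from h import *
r=snap("a")
for c in r: print(c,r[c]["K"],r[c]["xyz"],r[c]["rotation"])
print(manip.state())
E
```

```text
top [[449.02651171   0.         320.47594114]
 [  0.         449.02651171 197.96269076]
 [  0.           0.           1.        ]] [0.38829232 0.0195116  1.16075549] [-0.70237681  0.70820563 -0.05344842  0.04748547]
side [[369.19720381   0.         322.09889426]
 [  0.         369.19720381 198.88863292]
 [  0.           0.           1.        ]] [ 0.16684189 -0.46047242  0.54610379] [ 0.84254352 -0.31758454  0.14608399 -0.40978036]
{'time': 0.1, 'q': array([ 1.13790770e+00,  8.78660970e-02,  1.37210263e+00,  7.64300228e-06,
        1.68361116e+00, -1.03108683e-01]), 'qd': array([ 3.34184585e-04, -1.03623731e-03, -4.09889629e-03, -8.75182639e-05,
       -3.10427554e-04,  1.33005245e-03]), 'joint_efforts': array([ 2.68402640e-03, -3.41249692e+01, -3.03303301e+01,  7.20003177e-02,
        3.04462435e-02, -9.27095039e-05]), 'eef_pos': array([0.17789942, 0.51989279, 0.19892969]), 'orientation': array([ 0.11539004,  0.69770423, -0.11674364,  0.69732695]), 'contact_force': array([ 0.49891742,  0.17809778, -0.55216013]), 'ft_torque': array([ 0.03301499,  0.02725992, -0.01278754]), 'width': 0.09366534063965704}
```

View pics/a_top.png

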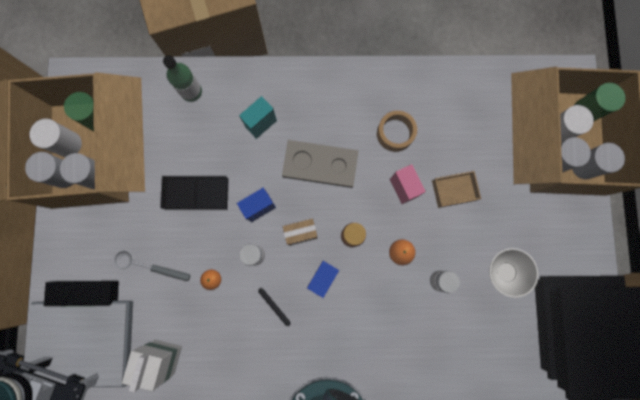

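View pics/a_side.png

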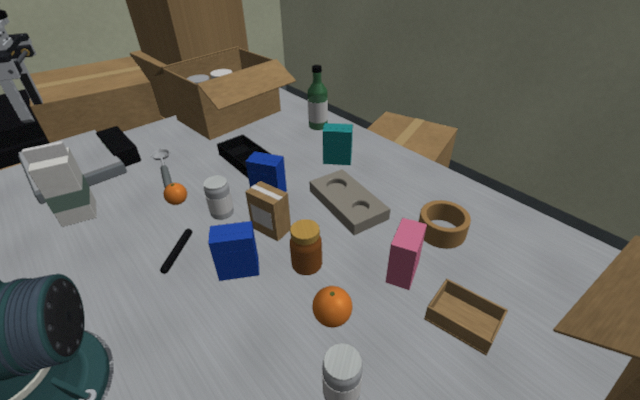

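The top picture has the robot base at the bottom, with +x up and +y left. It shows:

| Item | Pixel (u, v) |
|---|---|
| Orange | (402,252) |
| Mandarin | (211,280) |
| Tins | (250,255), (446,282) |
| Jar | (354,235) |
| Packet | (300,232) |
| Citrus tray | (320,164) |
| Tin crate | (195,193) |
| Packet tray | (457,190) |

Next I'll enlarge these areas.

```bash
python3 - <<'E'
from h import *
crop("a","top",150,100,350,300,4,"c1"); crop("a","top",270,120,500,310,3.4,"c2")
E
```

```text
(no output)
```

View pics/c1.png

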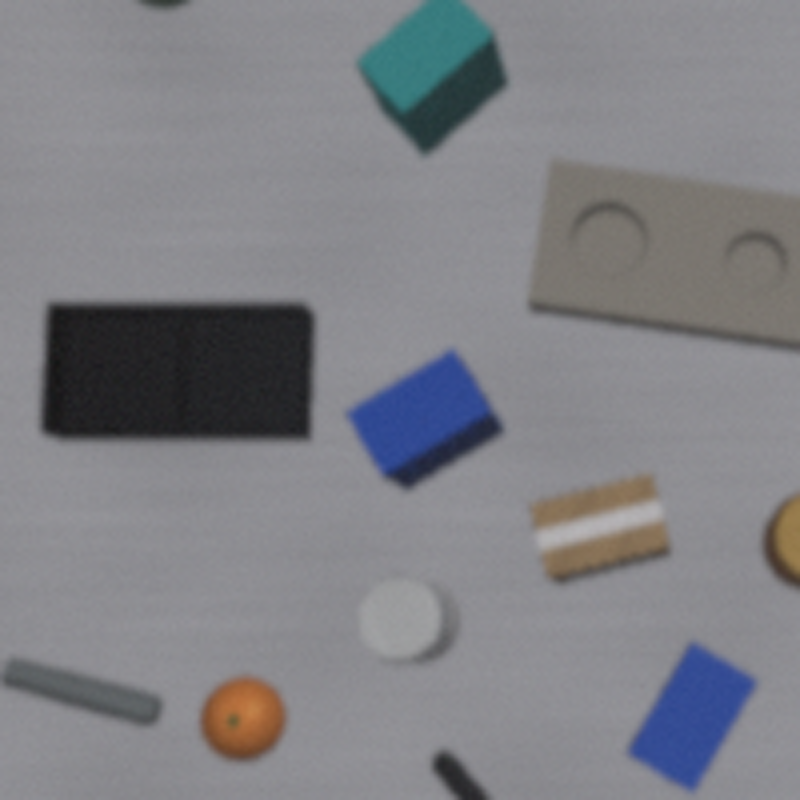

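View pics/c2.png

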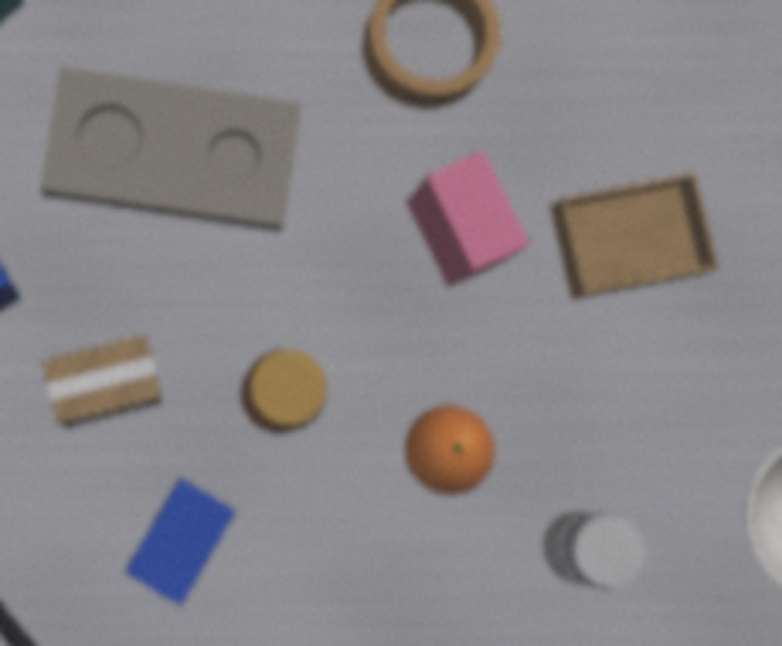

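```bash
python3 - <<'E'
from h import *
r=load("a"); t=r["top"]
f=lambda x0,y0,s,U,V:(x0+(U+.5)/s-.5,y0+(V+.5)/s-.5)
A=lambda U,V:f(150,100,4,U,V); B=lambda U,V:f(270,120,3.4,U,V)
def P(n,px,z): p=atz(t,*px,z); print(n,np.round(px,1),np.round(p,4)); return p
P("mand",A(244,718),.026);P("orange",B(451,449),.033)
P("tinL",A(402,619),.088);P("tinR",B(609,550),.088);P("jar",B(288,389),.095)
c=[P("pk",A(*q),.1) for q in[(530,505),(650,476),(668,548),(552,580)]]
c=[P("wide",A(609,241),.03),P("narrow",A(756,263),.03)]
c=[P("tray",B(*q),.03) for q in[(62,67),(300,102),(283,230),(43,193)]]
P("trayc",np.mean([B(*q) for q in[(62,67),(300,102),(281,224),(43,188)]],0),.03)
c=[P("tc",A(*q),.035) for q in[(48,304),(313,304),(310,438),(44,434)]];print(np.mean(c,0))
c=[P("pc",B(*q),.035) for q in[(553,204),(693,175),(716,268),(575,298)]];print(np.mean(c,0))
c=[P("blue",A(*q),.1) for q in[(348,412),(452,350),(497,425),(388,475)]];print(np.mean(c,0))
c=[P("blue2",B(*q),.1) for q in[(181,478),(235,513),(182,605),(127,571)]];print(np.mean(c,0))
c=[P("pink",B(*q),.1) for q in[(430,178),(484,152),(528,242),(473,268)]];print(np.mean(c,0))
for n in("a",):
  crop("a","side",140,60,540,400,2,"s1")
E
```

```text
mand [210.6 279.1] [0.3499 0.2838 0.026 ]
orange [402.3 251.7] [ 0.4133 -0.1939  0.033 ]
tinL [250.1 254.4] [0.4089 0.1775 0.088 ]
tinR [448.8 281.4] [ 0.3416 -0.2907  0.088 ]
jar [354.4 234.1] [ 0.4544 -0.0698  0.095 ]
pk [282.1 225.9] [0.4749 0.1011 0.1   ]
pk [312.1 218.6] [0.4915 0.0301 0.1   ]
pk [316.6 236.6] [0.4488 0.0198 0.1   ]
pk [287.6 244.6] [0.4306 0.0881 0.1   ]
wide [301.9 159.9] [0.6504 0.0563 0.03  ]
narrow [338.6 165.4] [ 0.6352 -0.0382  0.03  ]
tray [287.9 139.4] [0.705  0.0923 0.03  ]
tray [357.9 149.6] [ 0.6764 -0.0886  0.03  ]
tray [352.9 187.3] [ 0.5778 -0.0738  0.03  ]
tray [282.3 176.4] [0.6074 0.1065 0.03  ]
trayc [320.1 162.4] [0.6435 0.0094 0.03  ]
tc [161.6 175.6] [0.6107 0.4129 0.035 ]
tc [227.9 175.6] [0.6095 0.2446 0.035 ]
tc [227.1 209.1] [0.5236 0.2448 0.035 ]
tc [160.6 208.1] [0.5274 0.412  0.035 ]
[0.56780445 0.32856305 0.035     ]
pc [432.3 179.6] [ 0.5952 -0.2766  0.035 ]
pc [473.5 171.1] [ 0.6167 -0.3833  0.035 ]
pc [480.2 198.5] [ 0.5458 -0.3965  0.035 ]
pc [438.8 207.3] [ 0.524  -0.2899  0.035 ]
[ 0.57041738 -0.33656019  0.035     ]
blue [236.6 202.6] [0.5312 0.2095 0.1   ]
blue [262.6 187.1] [0.5681 0.1481 0.1   ]
blue [273.9 205.9] [0.5227 0.1209 0.1   ]
blue [246.6 218.4] [0.4934 0.1852 0.1   ]
[0.52882546 0.16590807 0.1       ]
blue2 [322.9 260.2] [0.3936 0.0055 0.1   ]
blue2 [338.8 270.5] [ 0.3695 -0.0313  0.1   ]
blue2 [323.2 297.6] [0.308  0.0057 0.1   ]
blue2 [307.  287.6] [0.3311 0.043  0.1   ]
[0.35052069 0.00572292 0.1       ]
pink [396.1 172. ] [ 0.6026 -0.173   0.1   ]
pink [412.  164.4] [ 0.6212 -0.212   0.1   ]
pink [424.9 190.8] [ 0.5562 -0.2407  0.1   ]
pink [408.8 198.5] [ 0.538  -0.2011  0.1   ]
[ 0.57950802 -0.20670485  0.1       ]
```

View pics/s1.png

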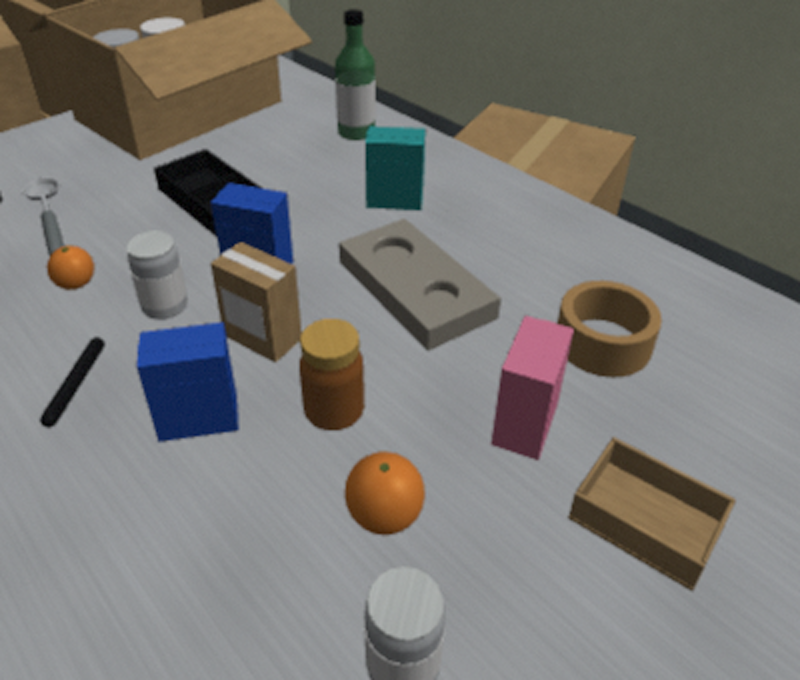

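```bash
cat > ov.py <<'E'
from h import *
def overlay(n,items,out,boxes={"top":(150,120,500,310,2.2),"side":(140,60,540,400,2)}):
    r=load(n)
    for c in r:
        x0,y0,x1,y1,s=boxes[c]
        im=cv2.imread(f"pics/{n}_{c}.png")[y0:y1,x0:x1]
        im=cv2.resize(im,None,fx=s,fy=s,interpolation=cv2.INTER_CUBIC)
        px=lambda p:tuple(int(round(v)) for v in (proj(r[c],p)-[x0-.5,y0-.5])*s-.5)
        for it in items:
            k=it[0]
            if k=="box":
                _,x,y,yaw,lx,ly,z0,h=it;a=np.radians(yaw);ca,sa=np.cos(a),np.sin(a)
                q=[(x+ca*i*lx/2-sa*j*ly/2,y+sa*i*lx/2+ca*j*ly/2) for i,j in((1,1),(1,-1),(-1,-1),(-1,1))]
                for i in range(4):
                    for z in(z0,z0+h): cv2.line(im,px((*q[i],z)),px((*q[(i+1)%4],z)),(0,255,0),1)
                    cv2.line(im,px((*q[i],z0)),px((*q[i],z0+h)),(0,255,0),1)
            if k=="cyl":
                _,x,y,d,z0,h=it
                for z in (z0,z0+h):
                    P=[px((x+d/2*np.cos(t),y+d/2*np.sin(t),z)) for t in np.linspace(0,6.283,40)]
                    cv2.polylines(im,[np.array(P)],True,(0,255,255),1)
            if k=="ball":
                _,x,y,z,d=it
                R=np.array([x,y,z]);o=np.array(r[c]["xyz"]);w=R-o;D=np.linalg.norm(w);w/=D
                e=np.cross(w,[0,0,1]);e/=np.linalg.norm(e);g=np.cross(w,e);rr=d/2
                L=np.sqrt(1-(rr/D)**2)
                P=[px(R-w*rr*rr/D+rr*L*(e*np.cos(t)+g*np.sin(t))) for t in np.linspace(0,6.283,40)]
                cv2.polylines(im,[np.array(P)],True,(255,0,0),1)
        cv2.imwrite(f"pics/{out}_{c}.png",im)
def rot(x,y,yaw,dx,dy):
    a=np.radians(yaw);return x+np.cos(a)*dx-np.sin(a)*dy,y+np.sin(a)*dx+np.cos(a)*dy
E
cat > m.py <<'E'
from ov import *
CT=(.643,.0092,-9.0);TC=(.5678,.3286,-.5);PC=(.5704,-.3366,11.4);PK=(.4615,.0598,13.1)
fixed=[("box",*CT,.096,.186,0,.03),("box",*TC,.084,.164,0,.035),("box",*PC,.075,.105,0,.035),
("cyl",*rot(*CT,0,.048),.047,.03,0),("cyl",*rot(*CT,0,-.048),.037,.03,0)]
loose=[("box",*PK,.045,.075,0,.1),("cyl",.4089,.1775,.053,0,.088),("cyl",.3416,-.2907,.053,0,.088),("cyl",.4544,-.0698,.06,0,.095),
("ball",.4133,-.1939,.033,.066),("ball",.3499,.2838,.026,.052)]
E
python3 -c "
from m import *
overlay('a',fixed+loose,'o1')"
```

```text
(no output)
```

View pics/o1_top.png

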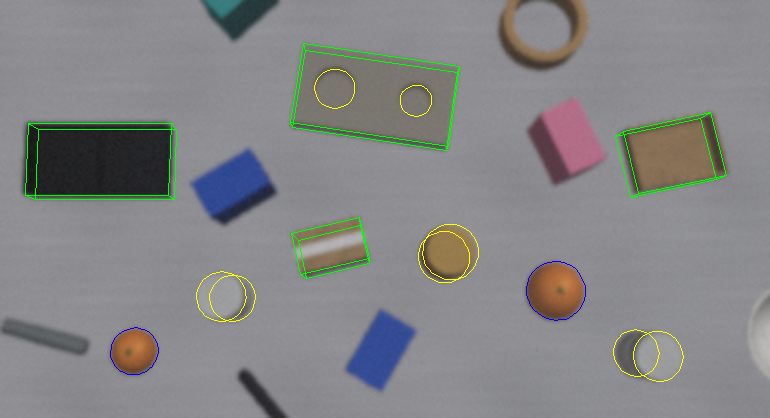

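View pics/o1_side.png

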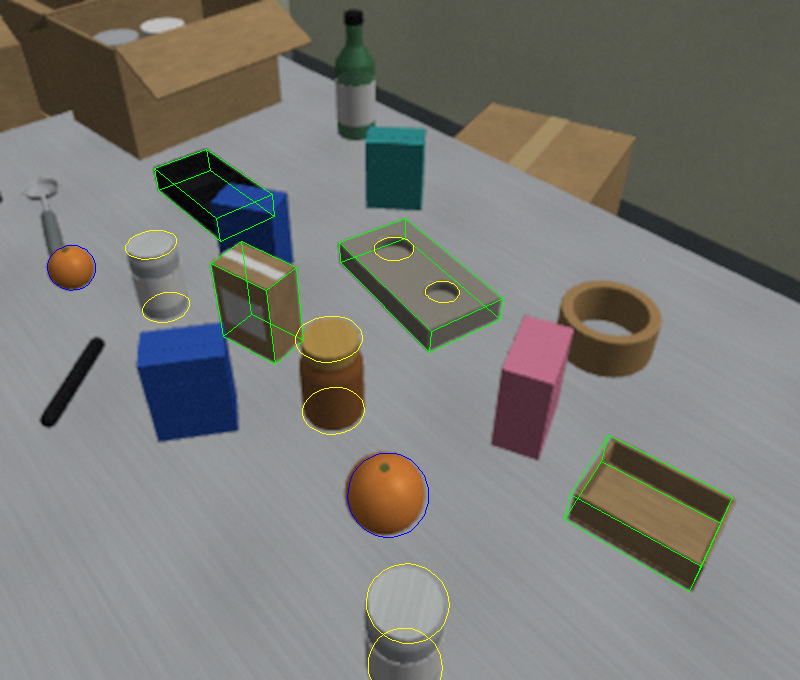

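The overlay agrees with both cameras to about 2 mm. Before planning I need the jaw direction and the clearance to the tall boxes.

```bash
python3 - <<'E'
from m import *
from scipy.spatial.transform import Rotation as Ro
s=manip.state(); R=Ro.from_quat(s["orientation"]).as_matrix(); print(R.round(3)); print(np.degrees(np.arctan2(R[1,1],R[0,1])))
t=load("a")["top"]
for px in[(145,190),(143,75),(95,190),(512,180),(516,72)]:
  print(px,[atz(t,*px,z).round(3)[:2] for z in(.05,.15,.25)])
print("wide",rot(*CT,0,.048),"nar",rot(*CT,0,-.048),"bays",rot(*TC,0,.04),rot(*TC,0,-.04))
E
```

```text
[[-0.001  0.324  0.946]
 [-0.002  0.946 -0.324]
 [-1.    -0.002 -0.   ]]
71.10506163900554
(145, 190) [array([0.571, 0.448]), array([0.555, 0.409]), array([0.539, 0.37 ])]
(143, 75) [array([0.874, 0.467]), array([0.83 , 0.427]), array([0.786, 0.386])]
(95, 190) [array([0.572, 0.572]), array([0.556, 0.522]), array([0.539, 0.472])]
(512, 180) [array([ 0.59 , -0.474]), array([ 0.572, -0.43 ]), array([ 0.554, -0.385])]
(516, 72) [array([ 0.877, -0.505]), array([ 0.833, -0.457]), array([ 0.789, -0.41 ])]
wide (np.float64(0.6505088543219311), np.float64(0.05660904034856661)) nar (np.float64(0.635491145678069), np.float64(-0.03820904034856661)) bays (np.float64(0.5681490614199349), np.float64(0.36859847692256686)) (np.float64(0.567450938580065), np.float64(0.28860152307743314))
```

```bash
python3 - <<'E'
from m import *
r=load("a")
P=lambda d:(d["K"]@__import__("scipy.spatial.transform",fromlist=["Rotation"]).Rotation.from_quat(d["rotation"]).as_matrix().T)
def M(d):
  A=P(d); return np.c_[A,-A@d["xyz"]]
for a,b in[((145,190),(210,107)),((143,75),(295,81)),((512,180),(556,330))]:
  X=cv2.triangulatePoints(M(r["top"]),M(r["side"]),np.array(a,float),np.array(b,float)); X=(X[:3]/X[3]).ravel(); print(X.round(3),proj(r["top"],X),proj(r["side"],X))
E
```

```text
[0.548 0.417 0.138] [143.35514477 193.905874  ] [215.27196016 105.84526337]
[0.837 0.439 0.126] [141.96679057  76.60493552] [297.1730366   80.55029456]
[ 0.581 -0.452  0.098] [511.71896856 180.19916996] [556.84349339 329.82290295]
```

Emit:
drive_tool(deltas=[{"x": 1.7, "y": -2.4, "z": 0, "rz": -7.1}, {"x": 3.4, "y": -4.7, "z": 0, "rz": -14.2}, {"x": 5.2, "y": -7.1, "z": 0, "rz": -21.3}, {"x": 6.9, "y": -9.4, "z": 0, "rz": -28.4}, {"x": 8.6, "y": -11.8, "z": 0, "rz": -35.5}, {"x": 10.3, "y": -14.2, "z": -1, "rz": -42.6}, {"x": 12, "y": -16.5, "z": -3, "rz": -49.7}, {"x": 13.8, "y": -18.9, "z": -5, "rz": -56.8}, {"x": 15.5, "y": -21.2, "z": -7, "rz": -63.9}, {"x": 17.2, "y": -23.6, "z": -8, "rz": -71}], fingers=8)

```text
invalid input
```

Emit:
drive_tool(deltas=[{"x": 1.7, "y": -2.4, "z": 0, "rx": 0, "ry": 0, "rz": -7.1}, {"x": 3.4, "y": -4.7, "z": 0, "rx": 0, "ry": 0, "rz": -14.2}, {"x": 5.2, "y": -7.1, "z": 0, "rx": 0, "ry": 0, "rz": -21.3}, {"x": 6.9, "y": -9.4, "z": 0, "rx": 0, "ry": 0, "rz": -28.4}, {"x": 8.6, "y": -11.8, "z": 0, "rx": 0, "ry": 0, "rz": -35.5}, {"x": 10.3, "y": -14.2, "z": -1, "rx": 0, "ry": 0, "rz": -42.6}, {"x": 12, "y": -16.5, "z": -3, "rx": 0, "ry": 0, "rz": -49.7}, {"x": 13.8, "y": -18.9, "z": -5, "rx": 0, "ry": 0, "rz": -56.8}, {"x": 15.5, "y": -21.2, "z": -7, "rx": 0, "ry": 0, "rz": -63.9}, {"x": 17.2, "y": -23.6, "z": -8, "rx": 0, "ry": 0, "rz": -71}], fingers=8)

```text
time: 0.93
eef_pos: [0.3492, 0.2822, 0.1169]
orientation: [-0.499, -0.499, 0.503, -0.499]
contact_force: [0.2, 0.2, 0.5]
width: 0.08
```

Emit:
drive_tool(deltas=[{"x": 0, "y": 0, "z": -1, "rx": 0, "ry": 0, "rz": 0}, {"x": 0, "y": 0, "z": -3, "rx": 0, "ry": 0, "rz": 0}, {"x": 0, "y": 0, "z": -5, "rx": 0, "ry": 0, "rz": 0}, {"x": 0, "y": 0, "z": -7, "rx": 0, "ry": 0, "rz": 0}, {"x": 0, "y": 0, "z": -8.1, "rx": 0, "ry": 0, "rz": 0}, {"x": 0, "y": 0, "z": -8.1, "rx": 0, "ry": 0, "rz": 0}, {"x": 0, "y": 0, "z": -8.1, "rx": 0, "ry": 0, "rz": 0}, {"x": 0, "y": 0, "z": -8.1, "rx": 0, "ry": 0, "rz": 0}, {"x": 0, "y": 0, "z": -8.1, "rx": 0, "ry": 0, "rz": 0}, {"x": 0, "y": 0, "z": -8.1, "rx": 0, "ry": 0, "rz": 0}])

```text
time: 1.77
eef_pos: [0.351, 0.2851, 0.0404]
orientation: [0.5, 0.5, -0.498, 0.501]
contact_force: [0.5, -0.2, -0.4]
width: 0.08
```

```bash
python3 -c "
from m import *
snap('b'); crop('b','side',60,100,360,300,2.6,'b1')"
```

```text
(no output)
```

View pics/b1.png

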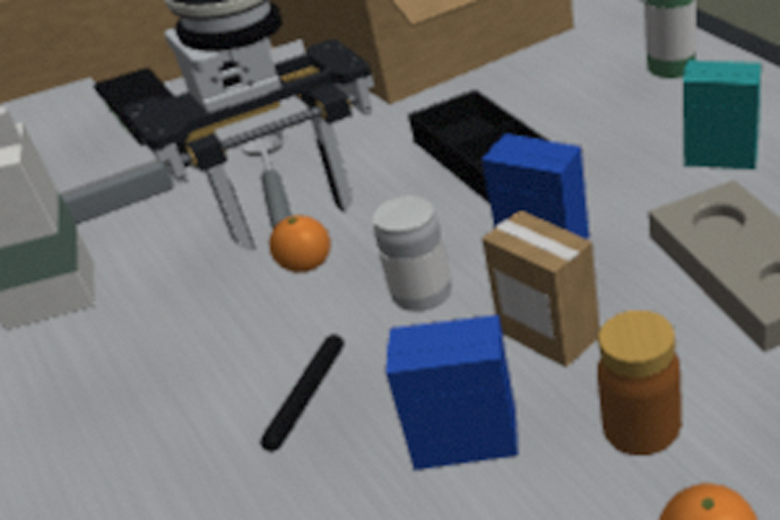

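View pics/b_top.png

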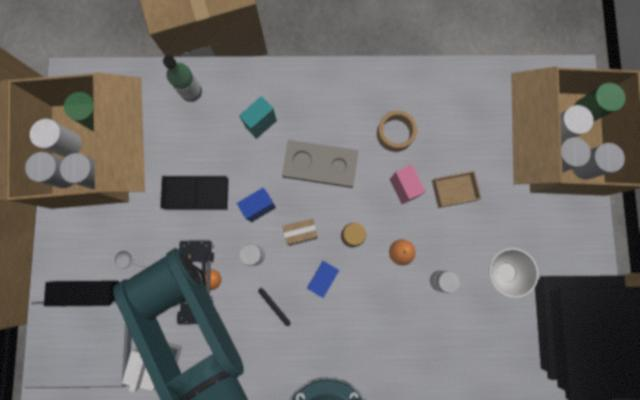

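```bash
python3 -c "
from m import *
r=load('b')
for p in[(.351,.285,.026),(.351,.285,.0154),(.391,.285,.0154),(.311,.285,.0154),(.351,.285,.13)]:
  u,v=proj(r['side'],p); print(p,proj(r['top'],p).round(1),(u.round(1),v.round(1)),((u-60)*2.6,(v-100)*2.6))
print(manip.state()['eef_pos'],manip.state()['time'])
crop('b','top',110,200,310,340,4,'b2')
"
```

```text
(0.351, 0.285, 0.026) [210.2 278.7] (np.float64(175.8), np.float64(193.0)) (np.float64(300.97730145465613), np.float64(241.69708511489313))
(0.351, 0.285, 0.0154) [211.2 278.5] (np.float64(176.9), np.float64(196.5)) (np.float64(304.0280410164568), np.float64(250.98905000248644))
(0.391, 0.285, 0.0154) [211.6 262.4] (np.float64(192.8), np.float64(189.7)) (np.float64(345.26645176879134), np.float64(233.1843949121668))
(0.311, 0.285, 0.0154) [210.8 294.8] (np.float64(160.3), np.float64(203.7)) (np.float64(260.82032451800984), np.float64(269.6439514756624))
(0.351, 0.285, 0.13) [199.3 280.3] (np.float64(163.2), np.float64(154.8)) (np.float64(268.3722795339711), np.float64(142.38847069243084))
[0.35068205 0.28479403 0.0399491 ] 1.8667
```

View pics/b2.png

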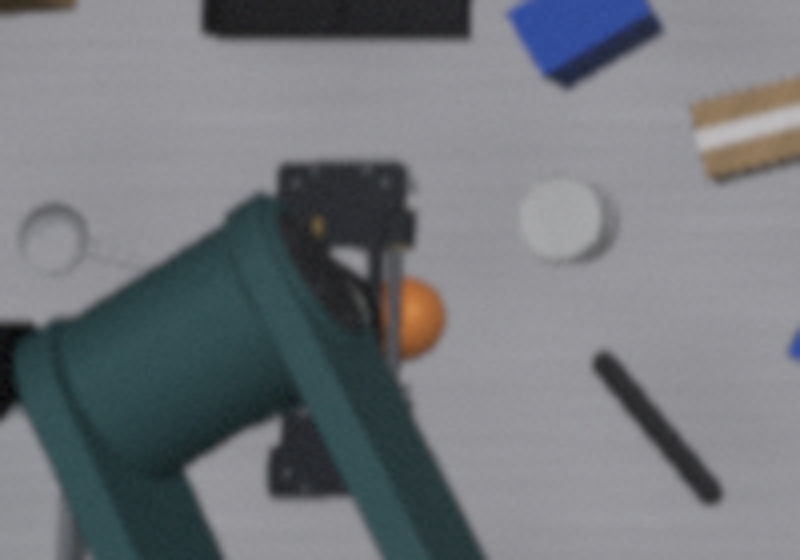

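```bash
python3 -c "
from m import *
crop('b','side',110,120,230,230,6,'b3')"
```

```text
(no output)
```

View pics/b3.png

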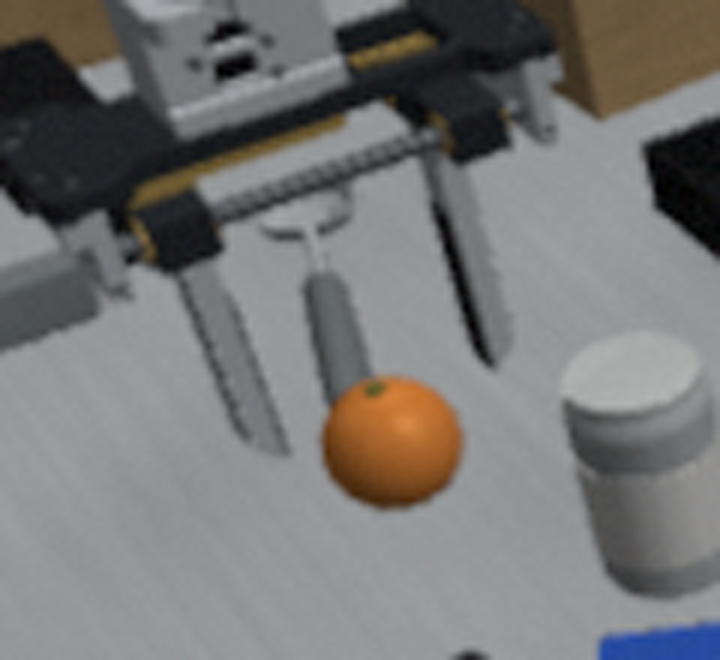

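```bash
cat >> h.py <<'E'
def tri(r,a,b):
    from scipy.spatial.transform import Rotation
    def M(d):
        A=np.array(d["K"])@Rotation.from_quat(d["rotation"]).as_matrix().T; return np.c_[A,-A@d["xyz"]]
    X=cv2.triangulatePoints(M(r["top"]),M(r["side"]),np.array(a,float),np.array(b,float)); X=(X[:3]/X[3]).ravel()
    return X.round(4),(proj(r["top"],X)-a).round(1),(proj(r["side"],X)-b).round(1)
E
python3 -c "
from m import *
r=load('b')
print(tri(r,(208.7,279.5),(164,150)))
print('ball',tri(r,(210.6,279.1),(110+392/6,120+442/6)))
# tips assuming plane y=.285
for px in[(155,195.3),(192.5,180.8)]:
  o,d=ray(r['side'],*px); k=(.285-o[1])/d[1]; print(px,o+k*d, atz(r['side'],*px,.0154))
"
```

```text
(array([0.3516, 0.2588, 0.1538]), array([-0.3,  0.8]), array([ 1.3, -0.3]))
ball (array([0.3497, 0.2842, 0.0251]), array([-0. ,  0.1]), array([ 0.1, -0. ]))
(155, 195.3) [0.30662272 0.285      0.04215811] [0.31404469 0.32458251 0.0154    ]
(192.5, 180.8) [0.39616558 0.285      0.0392134 ] [0.40693906 0.32002184 0.0154    ]
```

```bash
python3 -c "
from m import *
r=load('b')
for z in (.1,.12,.14,.16,.18,.2,.22): print(z,atz(r['top'],179.5,262,z).round(4),atz(r['top'],211,262,z).round(4), atz(r['top'],179.5,241,z)[:2].round(4),atz(r['top'],178,323.5,z)[:2].round(4))
s=manip.state();print(s['q'])
"
```

```text
0.1 [0.3924 0.3401 0.1   ] [0.3918 0.2668 0.1   ] [0.4413 0.3419] [0.2531 0.3385]
0.12 [0.3924 0.3341 0.12  ] [0.3917 0.2621 0.12  ] [0.4403 0.3358] [0.2556 0.3325]
0.14 [0.3923 0.328  0.14  ] [0.3917 0.2574 0.14  ] [0.4393 0.3297] [0.2582 0.3265]
0.16 [0.3922 0.322  0.16  ] [0.3916 0.2528 0.16  ] [0.4383 0.3236] [0.2607 0.3205]
0.18 [0.3921 0.3159 0.18  ] [0.3915 0.2481 0.18  ] [0.4373 0.3175] [0.2633 0.3145]
0.2 [0.392  0.3099 0.2   ] [0.3915 0.2434 0.2   ] [0.4363 0.3115] [0.2658 0.3085]
0.22 [0.392  0.3038 0.22  ] [0.3914 0.2388 0.22  ] [0.4353 0.3054] [0.2684 0.3025]
[ 5.56504784e-01 -4.29062429e-02  1.82889703e+00 -4.99243988e-05
  1.35366176e+00  5.54534095e-01]
```

The side view shows the fingertips about 25 mm higher than the stated tool geometry puts them. I'll lower the tool carefully, watching the force, to find out which is right.

Emit:
drive_tool(deltas=[{"x": 0, "y": 0, "z": -0.2, "rx": 0, "ry": 0, "rz": 0}, {"x": 0, "y": 0, "z": -0.4, "rx": 0, "ry": 0, "rz": 0}, {"x": 0, "y": 0, "z": -0.6, "rx": 0, "ry": 0, "rz": 0}, {"x": 0, "y": 0, "z": -0.8, "rx": 0, "ry": 0, "rz": 0}, {"x": 0, "y": 0, "z": -0.9, "rx": 0, "ry": 0, "rz": 0}, {"x": 0, "y": 0, "z": -1.0, "rx": 0, "ry": 0, "rz": 0}, {"x": 0, "y": 0, "z": -1.0, "rx": 0, "ry": 0, "rz": 0}, {"x": 0, "y": 0, "z": -1.0, "rx": 0, "ry": 0, "rz": 0}, {"x": 0, "y": 0, "z": -1.0, "rx": 0, "ry": 0, "rz": 0}, {"x": 0, "y": 0, "z": -1.0, "rx": 0, "ry": 0, "rz": 0}])

```text
time: 2.7
eef_pos: [0.3502, 0.2844, 0.0291]
orientation: [0.5, 0.5, -0.499, 0.501]
contact_force: [0.2, -0.0, -0.1]
width: 0.0801
```

```bash
python3 -c "
from m import *
snap('b'); crop('b','side',110,120,230,230,6,'b4')
print(manip.state()['eef_pos'])"
```

```text
[0.35018902 0.28442152 0.02910162]
```

View pics/b4.png

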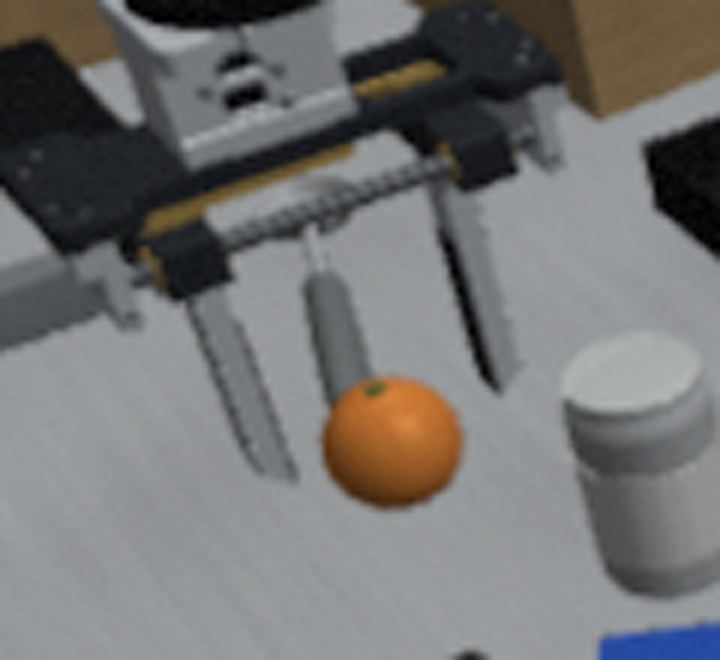

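Emit:
drive_tool(deltas=[{"x": 0, "y": 0, "z": -0.1, "rx": 0, "ry": 0, "rz": 0}, {"x": 0, "y": 0, "z": -0.2, "rx": 0, "ry": 0, "rz": 0}, {"x": 0, "y": 0, "z": -0.3, "rx": 0, "ry": 0, "rz": 0}, {"x": 0, "y": 0, "z": -0.4, "rx": 0, "ry": 0, "rz": 0}, {"x": 0, "y": 0, "z": -0.45, "rx": 0, "ry": 0, "rz": 0}, {"x": 0, "y": 0, "z": -0.5, "rx": 0, "ry": 0, "rz": 0}, {"x": 0, "y": 0, "z": -0.5, "rx": 0, "ry": 0, "rz": 0}, {"x": 0, "y": 0, "z": -0.5, "rx": 0, "ry": 0, "rz": 0}, {"x": 0, "y": 0, "z": -0.5, "rx": 0, "ry": 0, "rz": 0}, {"x": 0, "y": 0, "z": -0.5, "rx": 0, "ry": 0, "rz": 0}])

```text
time: 3.63
eef_pos: [0.3502, 0.2844, 0.0241]
orientation: [0.5, 0.5, -0.499, 0.5]
contact_force: [0.5, 1.3, 1.1]
width: 0.0798
```

Emit:
drive_tool(deltas=[{"x": 0, "y": 0, "z": -0.05, "rx": 0, "ry": 0, "rz": 0}, {"x": 0, "y": 0, "z": -0.1, "rx": 0, "ry": 0, "rz": 0}, {"x": 0, "y": 0, "z": -0.15, "rx": 0, "ry": 0, "rz": 0}, {"x": 0, "y": 0, "z": -0.2, "rx": 0, "ry": 0, "rz": 0}, {"x": 0, "y": 0, "z": -0.2, "rx": 0, "ry": 0, "rz": 0}, {"x": 0, "y": 0, "z": -0.2, "rx": 0, "ry": 0, "rz": 0}, {"x": 0, "y": 0, "z": -0.2, "rx": 0, "ry": 0, "rz": 0}, {"x": 0, "y": 0, "z": -0.2, "rx": 0, "ry": 0, "rz": 0}, {"x": 0, "y": 0, "z": -0.2, "rx": 0, "ry": 0, "rz": 0}, {"x": 0, "y": 0, "z": -0.2, "rx": 0, "ry": 0, "rz": 0}])

```text
time: 4.47
eef_pos: [0.3502, 0.2844, 0.022]
orientation: [0.5, 0.5, -0.5, 0.5]
contact_force: [1.7, 0.4, -0.6]
width: 0.0802
```

```bash
python3 -c "
from m import *
r=load('b')
for px in[(159.2,199.8),(153.8,199),(192.8,185.3),(196,182)]:
  for y in(.2764,.2924):
    o,d=ray(r['side'],*px); k=(y-o[1])/d[1]; print(px,(o+k*d).round(4))
"
```

```text
(159.2, 199.8) [0.31   0.2764 0.0325]
(159.2, 199.8) [0.3131 0.2924 0.0214]
(153.8, 199) [0.3    0.2764 0.0402]
(153.8, 199) [0.3028 0.2924 0.0292]
(192.8, 185.3) [0.3913 0.2764 0.0331]
(192.8, 185.3) [0.3962 0.2924 0.0219]
(196, 182) [0.4007 0.2764 0.0381]
(196, 182) [0.4058 0.2924 0.0271]
```

There's no contact at z=0.022, so the real tips are about 29 mm higher than the reported pose implies, as the picture showed. I'll go down by that much more.

Emit:
drive_tool(deltas=[{"x": 0, "y": 0, "z": -0.2, "rx": 0, "ry": 0, "rz": 0}, {"x": 0, "y": 0, "z": -0.4, "rx": 0, "ry": 0, "rz": 0}, {"x": 0, "y": 0, "z": -0.6, "rx": 0, "ry": 0, "rz": 0}, {"x": 0, "y": 0, "z": -0.8, "rx": 0, "ry": 0, "rz": 0}, {"x": 0, "y": 0, "z": -0.9, "rx": 0, "ry": 0, "rz": 0}, {"x": 0, "y": 0, "z": -1.0, "rx": 0, "ry": 0, "rz": 0}, {"x": 0, "y": 0, "z": -1.1, "rx": 0, "ry": 0, "rz": 0}, {"x": 0, "y": 0, "z": -1.2, "rx": 0, "ry": 0, "rz": 0}, {"x": 0, "y": 0, "z": -1.3, "rx": 0, "ry": 0, "rz": 0}, {"x": 0, "y": 0, "z": -1.3, "rx": 0, "ry": 0, "rz": 0}])

```text
time: 5.3
eef_pos: [0.35, 0.2843, 0.0088]
orientation: [0.499, 0.5, -0.5, 0.5]
contact_force: [0.1, 0.2, 0.2]
width: 0.0803
```

```bash
python3 -c "
from m import *
snap('b'); crop('b','side',110,120,230,230,6,'b5')
print(manip.state()['eef_pos'],manip.state()['contact_force'])"
```

```text
[0.3501248  0.28437452 0.00898977] [ 0.70762862  0.47715564 -0.3335281 ]
```

View pics/b5.png

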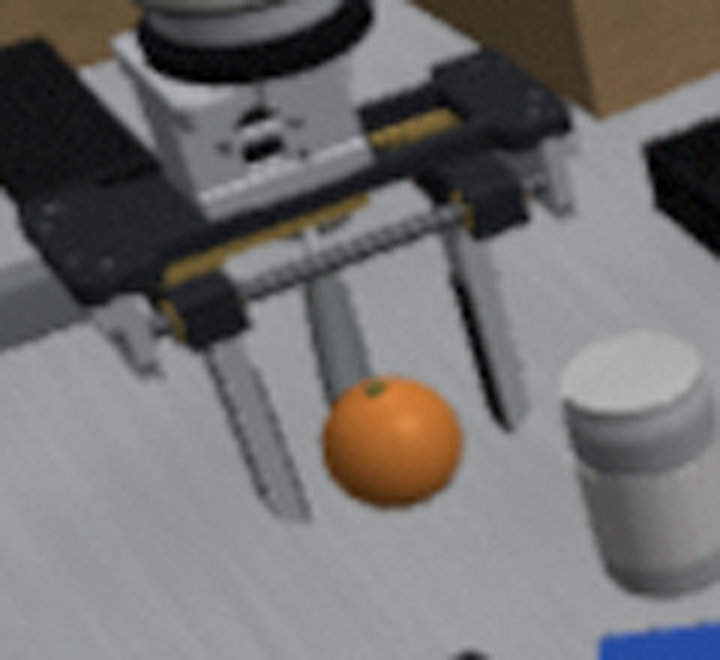

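Emit:
drive_tool(deltas=[{"x": 0, "y": 0, "z": 0, "rx": 0, "ry": 0, "rz": 0}, {"x": 0, "y": 0, "z": 0, "rx": 0, "ry": 0, "rz": 0}, {"x": 0, "y": 0, "z": 0, "rx": 0, "ry": 0, "rz": 0}, {"x": 0, "y": 0, "z": 0, "rx": 0, "ry": 0, "rz": 0}, {"x": 0, "y": 0, "z": 0, "rx": 0, "ry": 0, "rz": 0}, {"x": 0, "y": 0, "z": 0, "rx": 0, "ry": 0, "rz": 0}, {"x": 0, "y": 0, "z": 0, "rx": 0, "ry": 0, "rz": 0}, {"x": 0, "y": 0, "z": 0, "rx": 0, "ry": 0, "rz": 0}, {"x": 0, "y": 0, "z": 0, "rx": 0, "ry": 0, "rz": 0}, {"x": 0, "y": 0, "z": 0, "rx": 0, "ry": 0, "rz": 0}], fingers=4.5)

```text
time: 6.23
eef_pos: [0.3501, 0.2844, 0.009]
orientation: [0.5, 0.5, -0.5, 0.5]
contact_force: [0.5, 0.1, 0.2]
width: 0.0507
```

```bash
python3 -c "
from m import *
snap('b'); crop('b','side',110,120,230,230,6,'b6')
print(manip.state()['eef_pos'],manip.state()['contact_force'])"
```

```text
[0.35005562 0.28437754 0.00901195] [-0.52346306  0.49143562 -0.12965118]
```

View pics/b6.png

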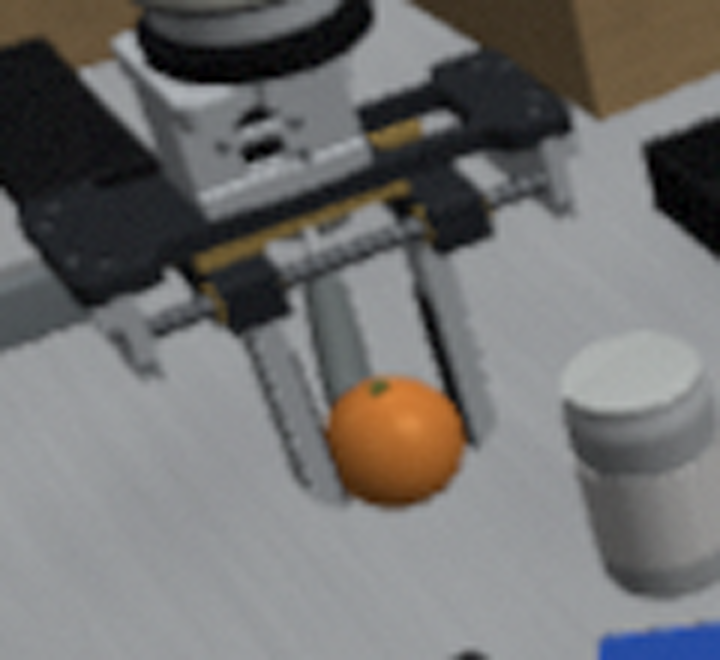

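```bash
python3 -c "
from m import *
crop('b','top',160,220,260,330,7,'b7');crop('b','side',90,80,230,220,5,'b8')"
```

```text
(no output)
```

View pics/b7.png

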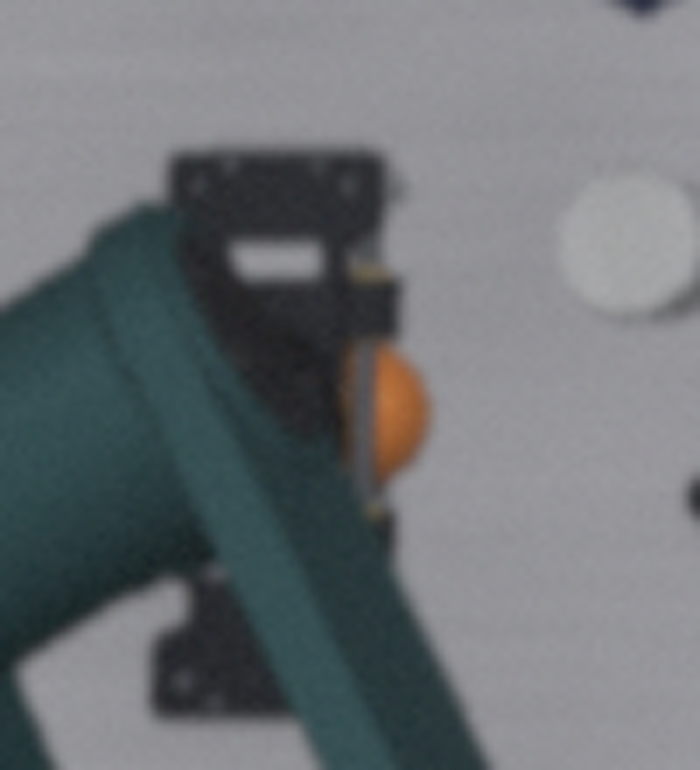

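View pics/b8.png

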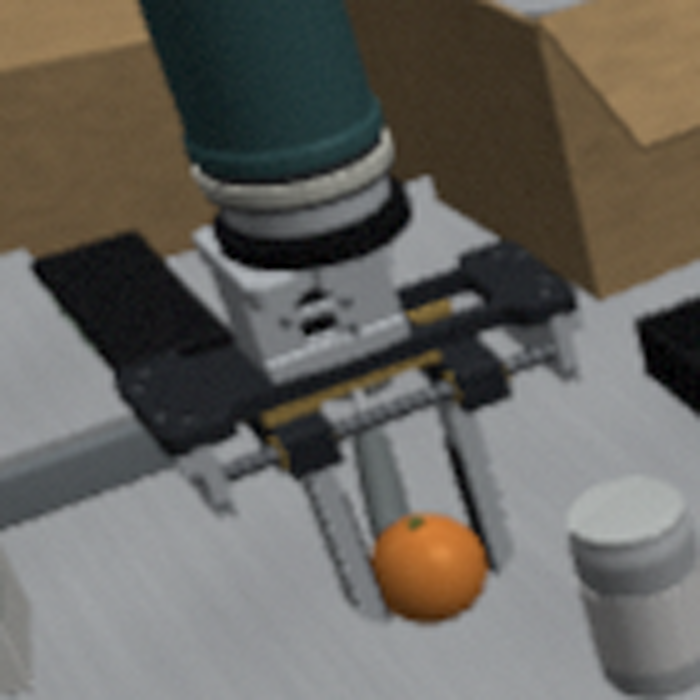

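```bash
python3 -c "
from m import *
r=load('b')
g=lambda x0,y0,s,U,V:(x0+(U+.5)/s-.5,y0+(V+.5)/s-.5)
T=lambda U,V:g(160,220,7,U,V);S=lambda U,V:g(90,80,5,U,V)
print(tri(r,T(383,153),S(577,303)));print(tri(r,T(172,153),S(500,243)));print(tri(r,T(152,715),S(120,380)))
print('tin ctrl',tri(r,T(626,243),S(627,508)))
"
```

```text
(array([0.4367, 0.2496, 0.1481]), array([-0.1,  0.3]), array([ 0.4, -0.1]))
(array([0.4355, 0.3163, 0.1524]), array([-0.4,  0.9]), array([ 1.4, -0.3]))
(array([0.2637, 0.3165, 0.1496]), array([ 0.1, -0.3]), array([-0.4,  0.1]))
tin ctrl (array([0.4094, 0.1802, 0.0875]), array([ 0. , -0.1]), array([-0.2,  0. ]))
```

Emit:
drive_tool(deltas=[{"x": 0, "y": 0, "z": 0.2, "rx": 0, "ry": 0, "rz": 0}, {"x": 0, "y": 0, "z": 0.4, "rx": 0, "ry": 0, "rz": 0}, {"x": 0, "y": 0, "z": 0.7, "rx": 0, "ry": 0, "rz": 0}, {"x": 0, "y": 0, "z": 1, "rx": 0, "ry": 0, "rz": 0}, {"x": 0, "y": 0, "z": 1.4, "rx": 0, "ry": 0, "rz": 0}, {"x": 0, "y": 0, "z": 2, "rx": 0, "ry": 0, "rz": 0}, {"x": 0, "y": 0, "z": 2.6, "rx": 0, "ry": 0, "rz": 0}, {"x": 0, "y": 0, "z": 3.2, "rx": 0, "ry": 0, "rz": 0}, {"x": 0, "y": 0, "z": 3.6, "rx": 0, "ry": 0, "rz": 0}, {"x": 0, "y": 0, "z": 4, "rx": 0, "ry": 0, "rz": 0}])

```text
time: 7.17
eef_pos: [0.3504, 0.2845, 0.0498]
orientation: [0.5, 0.5, -0.499, 0.501]
contact_force: [-0.1, -0.9, -1.2]
width: 0.0511
```

```bash
python3 -c "
from m import *
r=snap('b'); crop('b','side',110,120,230,230,6,'b9');crop('b','top',160,220,260,330,6,'b10')
for c in r:
  h=cv2.cvtColor(r[c]['img'],cv2.COLOR_RGB2HSV); m=cv2.inRange(h,(5,150,90),(18,255,255))
  n,l,st,ce=cv2.connectedComponentsWithStats(m); print(c,[(st[i],ce[i].round(1)) for i in range(1,n) if st[i][4]>60])
s=manip.state();print(s['eef_pos'],s['contact_force'],s['width'])"
```

```text
top [(array([393, 241,  21,  21, 307], dtype=int32), array([403.5, 250.5])), (array([210, 271,   6,  17,  79], dtype=int32), array([212.1, 278.9]))]
side [(array([160, 168,  23,  20, 351], dtype=int32), array([171.3, 177.6])), (array([305, 237,  16,  34, 200], dtype=int32), array([315.8, 250.6])), (array([ 313,  287,   39,   39, 1114], dtype=int32), array([332.7, 305.1]))]
[0.35069061 0.28473902 0.05000523] [-0.14620729  0.38867433  0.23129044] 0.05089607922987489
```

View pics/b9.png

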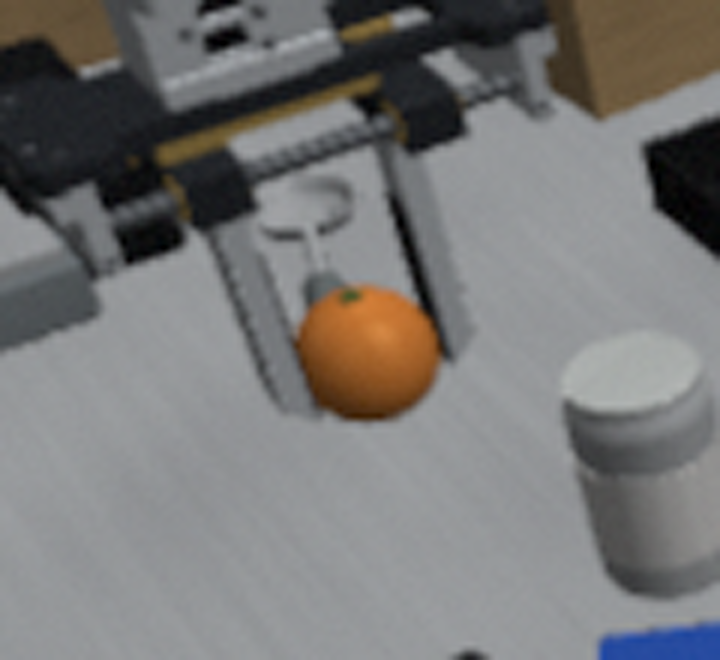

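View pics/b10.png

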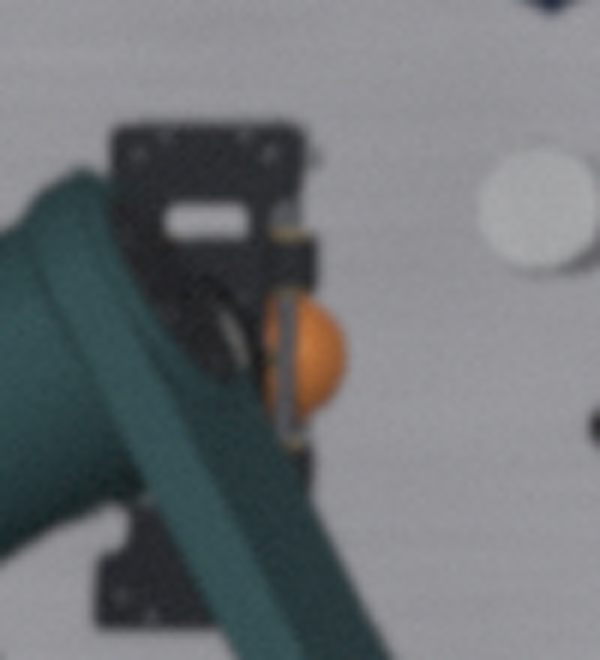

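The mandarin is held: width 51 mm, lifted with the tool, ball centre at reported z + 17 mm. Now I'll carry it to the narrow dimple.

Emit:
drive_tool(deltas=[{"x": 0, "y": 0, "z": 1.5, "rx": 0, "ry": 0, "rz": 0}, {"x": 0, "y": 0, "z": 3.5, "rx": 0, "ry": 0, "rz": 0}, {"x": 0, "y": 0, "z": 6, "rx": 0, "ry": 0, "rz": 0}, {"x": 1, "y": -1, "z": 8, "rx": 0, "ry": 0, "rz": 0}, {"x": 3, "y": -3, "z": 9, "rx": 0, "ry": 0, "rz": -1}, {"x": 5, "y": -5.5, "z": 9, "rx": 0, "ry": 0, "rz": -2}, {"x": 7, "y": -8, "z": 9, "rx": 0, "ry": 0, "rz": -3}, {"x": 9.5, "y": -10.5, "z": 9, "rx": 0, "ry": 0, "rz": -4}, {"x": 12, "y": -13.5, "z": 9, "rx": 0, "ry": 0, "rz": -5}, {"x": 14.5, "y": -16.5, "z": 9, "rx": 0, "ry": 0, "rz": -6}])

```text
time: 8.1
eef_pos: [0.4958, 0.118, 0.1387]
orientation: [-0.525, -0.474, 0.525, -0.473]
contact_force: [0.3, 0.2, 0.0]
width: 0.0508
```

Emit:
drive_tool(deltas=[{"x": 2.4, "y": -2.7, "z": 0, "rx": 0, "ry": 0, "rz": -0.5}, {"x": 4.8, "y": -5.4, "z": 0, "rx": 0, "ry": 0, "rz": -1}, {"x": 7.2, "y": -8.0, "z": 0, "rx": 0, "ry": 0, "rz": -2}, {"x": 9.4, "y": -10.4, "z": 0, "rx": 0, "ry": 0, "rz": -3}, {"x": 11.4, "y": -12.6, "z": 0, "rx": 0, "ry": 0, "rz": -3}, {"x": 13, "y": -14.5, "z": 0, "rx": 0, "ry": 0, "rz": -3}, {"x": 14.05, "y": -15.7, "z": 0, "rx": 0, "ry": 0, "rz": -3}, {"x": 14.05, "y": -15.7, "z": -2, "rx": 0, "ry": 0, "rz": -3}, {"x": 14.05, "y": -15.7, "z": -4, "rx": 0, "ry": 0, "rz": -3}, {"x": 14.05, "y": -15.7, "z": -6, "rx": 0, "ry": 0, "rz": -3}])

```text
time: 8.93
eef_pos: [0.6359, -0.0382, 0.0779]
orientation: [0.537, 0.459, -0.537, 0.459]
contact_force: [0.2, 0.3, -0.8]
width: 0.0509
```

Emit:
drive_tool(deltas=[{"x": 0, "y": 0, "z": -1, "rx": 0, "ry": 0, "rz": 0}, {"x": 0, "y": 0, "z": -2, "rx": 0, "ry": 0, "rz": 0}, {"x": 0, "y": 0, "z": -3, "rx": 0, "ry": 0, "rz": 0}, {"x": 0, "y": 0, "z": -3.5, "rx": 0, "ry": 0, "rz": 0}, {"x": 0, "y": 0, "z": -4, "rx": 0, "ry": 0, "rz": 0}, {"x": 0, "y": 0, "z": -4.2, "rx": 0, "ry": 0, "rz": 0}, {"x": 0, "y": 0, "z": -4.4, "rx": 0, "ry": 0, "rz": 0}, {"x": 0, "y": 0, "z": -4.6, "rx": 0, "ry": 0, "rz": 0}, {"x": 0, "y": 0, "z": -4.6, "rx": 0, "ry": 0, "rz": 0}, {"x": 0, "y": 0, "z": -4.6, "rx": 0, "ry": 0, "rz": 0}])

```text
time: 9.77
eef_pos: [0.6358, -0.0376, 0.0334]
orientation: [0.537, 0.46, -0.537, 0.46]
contact_force: [-0.1, -0.7, -1.0]
width: 0.0509
```

```bash
python3 -c "
from m import *
r=snap('b'); crop('b','side',250,80,410,220,5,'b11');crop('b','top',250,100,400,230,5,'b12')
s=manip.state();print(s['eef_pos'],s['contact_force'],s['width'])"
```

```text
[ 0.63590156 -0.03767618  0.03347297] [-0.1283324   0.02398208 -0.2204343 ] 0.050928349069012904
```

View pics/b11.png

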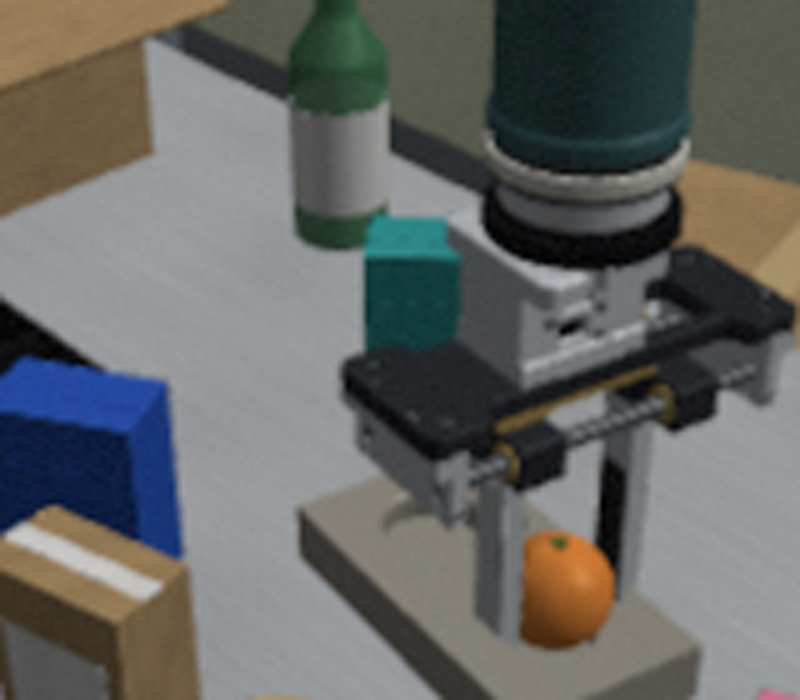

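View pics/b12.png

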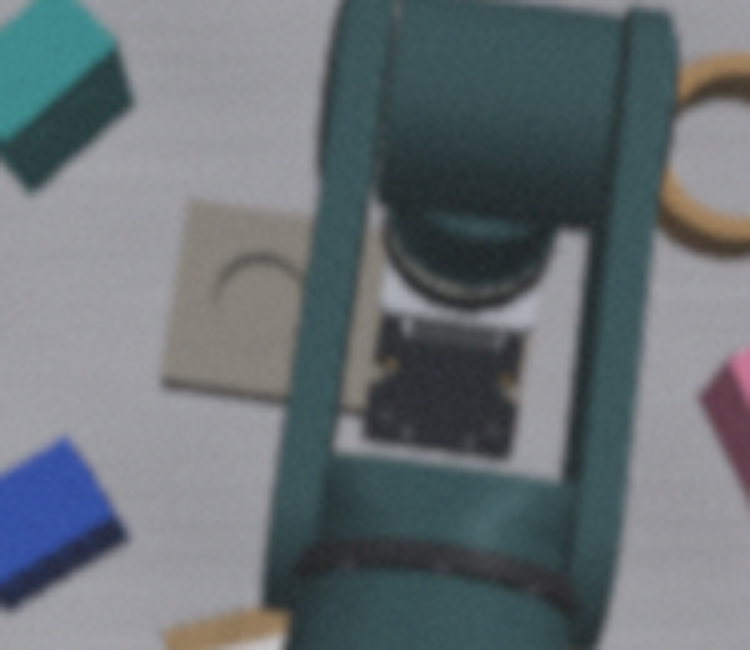

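```bash
python3 -c "
from m import *
r=load('b')
for p in [(.6355,-.0382,.0505),(.6355,-.0382,.03)]:
  u,v=proj(r['side'],p); print((u-250+.5)*5-.5,(v-80+.5)*5-.5)
# full camera: what xy at z=.0505
print(atz(r['side'],250+558.5/5-.5,80+591.5/5-.5,.0505))"
```

```text
558.1968373388854 592.3624647203305
555.7796414448369 628.9994781062384
[ 0.63611818 -0.03747734  0.0505    ]
```

Emit:
drive_tool(deltas=[{"x": 0, "y": 0, "z": -0.1, "rx": 0, "ry": 0, "rz": 0}, {"x": 0, "y": 0, "z": -0.2, "rx": 0, "ry": 0, "rz": 0}, {"x": 0, "y": 0, "z": -0.2, "rx": 0, "ry": 0, "rz": 0}, {"x": 0, "y": 0, "z": -0.2, "rx": 0, "ry": 0, "rz": 0}, {"x": 0, "y": 0, "z": -0.2, "rx": 0, "ry": 0, "rz": 0}, {"x": 0, "y": 0, "z": -0.2, "rx": 0, "ry": 0, "rz": 0}, {"x": 0, "y": 0, "z": -0.2, "rx": 0, "ry": 0, "rz": 0}, {"x": 0, "y": 0, "z": -0.2, "rx": 0, "ry": 0, "rz": 0}, {"x": 0, "y": 0, "z": -0.2, "rx": 0, "ry": 0, "rz": 0}, {"x": 0, "y": 0, "z": -0.2, "rx": 0, "ry": 0, "rz": 0}])

```text
time: 10.7
eef_pos: [0.6358, -0.0377, 0.0312]
orientation: [0.537, 0.46, -0.537, 0.46]
contact_force: [0.2, 0.2, 0.9]
width: 0.0508
```

Emit:
drive_tool(deltas=[{"x": 0, "y": 0, "z": 0, "rx": 0, "ry": 0, "rz": 0}, {"x": 0, "y": 0, "z": 0, "rx": 0, "ry": 0, "rz": 0}, {"x": 0, "y": 0, "z": 0, "rx": 0, "ry": 0, "rz": 0}, {"x": 0, "y": 0, "z": 0, "rx": 0, "ry": 0, "rz": 0}, {"x": 0, "y": 0, "z": 0, "rx": 0, "ry": 0, "rz": 0}, {"x": 0, "y": 0, "z": 0, "rx": 0, "ry": 0, "rz": 0}, {"x": 0, "y": 0, "z": 1, "rx": 0, "ry": 0, "rz": 0}, {"x": 0, "y": 0, "z": 3, "rx": 0, "ry": 0, "rz": 0}, {"x": 0, "y": 0, "z": 6, "rx": 0, "ry": 0, "rz": 0}, {"x": 0, "y": 0, "z": 9, "rx": 0, "ry": 0, "rz": 0}], fingers=8.6)

```text
time: 11.53
eef_pos: [0.6348, -0.0375, 0.1216]
orientation: [-0.537, -0.46, 0.538, -0.459]
contact_force: [0.7, 0.3, 0.4]
width: 0.0861
```

Emit:
drive_tool(deltas=[{"x": -1, "y": -0.7, "z": 1.5, "rx": 0, "ry": 0, "rz": 0}, {"x": -4, "y": -2.8, "z": 2, "rx": 0, "ry": 0, "rz": 0}, {"x": -7, "y": -4.9, "z": 2, "rx": 0, "ry": 0, "rz": 0}, {"x": -10, "y": -7.0, "z": 2, "rx": 0, "ry": 0, "rz": 0}, {"x": -13, "y": -9.1, "z": 2, "rx": 0, "ry": 0, "rz": 0}, {"x": -16, "y": -11.2, "z": 2, "rx": 0, "ry": 0, "rz": 0}, {"x": -19, "y": -13.3, "z": 1, "rx": 0, "ry": 0, "rz": 0}, {"x": -21.2, "y": -14.9, "z": 0, "rx": 0, "ry": 0, "rz": 0}, {"x": -22.2, "y": -15.6, "z": -2, "rx": 0, "ry": 0, "rz": 0}, {"x": -22.2, "y": -15.6, "z": -4, "rx": 0, "ry": 0, "rz": 0}])

```text
time: 12.37
eef_pos: [0.4125, -0.1957, 0.0824]
orientation: [0.538, 0.457, -0.538, 0.46]
contact_force: [1.0, 0.7, -0.9]
width: 0.086
```

```bash
python3 -c "
from m import *
r=snap('d'); overlay('d',[('ball',*rot(*CT,0,-.048),.048,.052),('ball',.4133,-.1939,.033,.066)],'d1',{'top':(260,110,480,300,3.5),'side':(240,100,400,340,2.4)})
s=manip.state();print(s['eef_pos'],s['contact_force'],s['width'])"
```

```text
[ 0.411081   -0.19283156  0.07872916] [ 0.07626851  0.16875497 -0.61338188] 0.0858399463753033
```

View pics/d1_top.png

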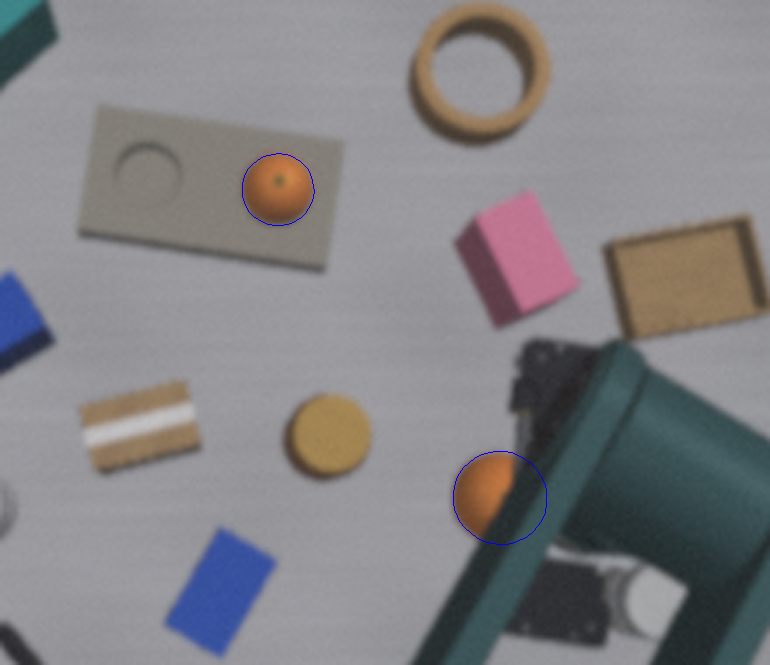

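View pics/d1_side.png

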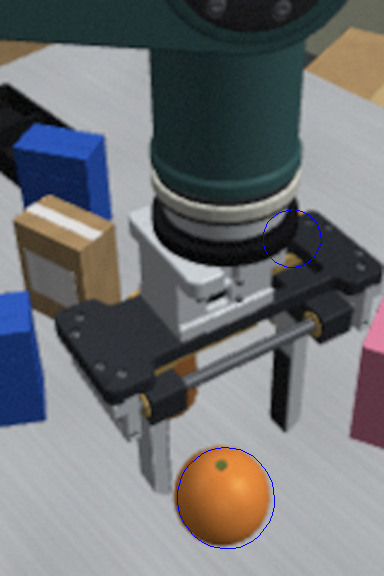

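Emit:
drive_tool(deltas=[{"x": 0.2, "y": -0.1, "z": -1, "rx": 0, "ry": 0, "rz": 0}, {"x": 0.2, "y": -0.1, "z": -2, "rx": 0, "ry": 0, "rz": 0}, {"x": 0.2, "y": -0.1, "z": -3, "rx": 0, "ry": 0, "rz": 0}, {"x": 0.2, "y": -0.1, "z": -4, "rx": 0, "ry": 0, "rz": 0}, {"x": 0.2, "y": -0.1, "z": -5, "rx": 0, "ry": 0, "rz": 0}, {"x": 0.2, "y": -0.1, "z": -6, "rx": 0, "ry": 0, "rz": 0}, {"x": 0.2, "y": -0.1, "z": -6.3, "rx": 0, "ry": 0, "rz": 0}, {"x": 0.2, "y": -0.1, "z": -6.3, "rx": 0, "ry": 0, "rz": 0}, {"x": 0.2, "y": -0.1, "z": -6.3, "rx": 0, "ry": 0, "rz": 0}, {"x": 0.2, "y": -0.1, "z": -6.3, "rx": 0, "ry": 0, "rz": 0}])

```text
time: 13.3
eef_pos: [0.4161, -0.1949, 0.0185]
orientation: [0.537, 0.459, -0.537, 0.46]
contact_force: [0.6, -0.7, -0.2]
width: 0.0863
```

Emit:
drive_tool(deltas=[{"x": 0, "y": 0, "z": 0, "rx": 0, "ry": 0, "rz": 0}, {"x": 0, "y": 0, "z": 0, "rx": 0, "ry": 0, "rz": 0}, {"x": 0, "y": 0, "z": 0, "rx": 0, "ry": 0, "rz": 0}, {"x": 0, "y": 0, "z": 0, "rx": 0, "ry": 0, "rz": 0}, {"x": 0, "y": 0, "z": 0, "rx": 0, "ry": 0, "rz": 0}, {"x": 0, "y": 0, "z": 0, "rx": 0, "ry": 0, "rz": 0}, {"x": 0, "y": 0, "z": 0, "rx": 0, "ry": 0, "rz": 0}, {"x": 0, "y": 0, "z": 0, "rx": 0, "ry": 0, "rz": 0}, {"x": 0, "y": 0, "z": 0, "rx": 0, "ry": 0, "rz": 0}, {"x": 0, "y": 0, "z": 0, "rx": 0, "ry": 0, "rz": 0}], fingers=5.8)

```text
time: 14.13
eef_pos: [0.4158, -0.1948, 0.0183]
orientation: [0.537, 0.46, -0.537, 0.46]
contact_force: [-1.2, 0.2, 2.7]
width: 0.0648
```

Emit:
drive_tool(deltas=[{"x": 0, "y": 0, "z": 0.5, "rx": 0, "ry": 0, "rz": 0}, {"x": 0, "y": 0, "z": 1.5, "rx": 0, "ry": 0, "rz": 0}, {"x": 0, "y": 0, "z": 3, "rx": 0, "ry": 0, "rz": 0}, {"x": 0, "y": 0, "z": 5, "rx": 0, "ry": 0, "rz": 0}, {"x": 0, "y": 0, "z": 7.5, "rx": 0, "ry": 0, "rz": 0}, {"x": 0, "y": 0, "z": 10, "rx": 0, "ry": 0, "rz": 0}, {"x": 1, "y": 0.5, "z": 12, "rx": 0, "ry": 0, "rz": 0}, {"x": 3, "y": 2, "z": 13, "rx": 0, "ry": 0, "rz": 0}, {"x": 5.5, "y": 4.5, "z": 13, "rx": 0, "ry": 0, "rz": 0}, {"x": 8, "y": 7, "z": 13, "rx": 0, "ry": 0, "rz": 0}])

```text
time: 14.97
eef_pos: [0.4969, -0.1245, 0.15]
orientation: [0.538, 0.458, -0.537, 0.46]
contact_force: [0.7, -1.2, -1.9]
width: 0.0648
```

Emit:
drive_tool(deltas=[{"x": 2.4, "y": 2.6, "z": 0, "rx": 0, "ry": 0, "rz": 0}, {"x": 4.8, "y": 5.5, "z": 0, "rx": 0, "ry": 0, "rz": 0}, {"x": 7.3, "y": 8.5, "z": 0, "rx": 0, "ry": 0, "rz": 0}, {"x": 9.8, "y": 11.5, "z": 0, "rx": 0, "ry": 0, "rz": 0}, {"x": 12.2, "y": 14.2, "z": 0, "rx": 0, "ry": 0, "rz": 0}, {"x": 14.2, "y": 16.5, "z": 0, "rx": 0, "ry": 0, "rz": 0}, {"x": 15.5, "y": 18.1, "z": 0, "rx": 0, "ry": 0, "rz": 0}, {"x": 15.5, "y": 18.1, "z": -2, "rx": 0, "ry": 0, "rz": 0}, {"x": 15.5, "y": 18.1, "z": -4, "rx": 0, "ry": 0, "rz": 0}, {"x": 15.5, "y": 18.1, "z": -6, "rx": 0, "ry": 0, "rz": 0}])

```text
time: 15.8
eef_pos: [0.6509, 0.0572, 0.0875]
orientation: [0.537, 0.46, -0.537, 0.46]
contact_force: [0.4, -0.7, -1.7]
width: 0.0654
```

Emit:
drive_tool(deltas=[{"x": 0, "y": 0, "z": -1, "rx": 0, "ry": 0, "rz": 0}, {"x": 0, "y": 0, "z": -2, "rx": 0, "ry": 0, "rz": 0}, {"x": 0, "y": 0, "z": -3, "rx": 0, "ry": 0, "rz": 0}, {"x": 0, "y": 0, "z": -3.5, "rx": 0, "ry": 0, "rz": 0}, {"x": 0, "y": 0, "z": -4, "rx": 0, "ry": 0, "rz": 0}, {"x": 0, "y": 0, "z": -4.3, "rx": 0, "ry": 0, "rz": 0}, {"x": 0, "y": 0, "z": -4.6, "rx": 0, "ry": 0, "rz": 0}, {"x": 0, "y": 0, "z": -4.8, "rx": 0, "ry": 0, "rz": 0}, {"x": 0, "y": 0, "z": -4.8, "rx": 0, "ry": 0, "rz": 0}, {"x": 0, "y": 0, "z": -4.8, "rx": 0, "ry": 0, "rz": 0}])

```text
time: 16.63
eef_pos: [0.6508, 0.0564, 0.0404]
orientation: [0.537, 0.46, -0.537, 0.46]
contact_force: [-0.5, 0.8, -2.6]
width: 0.0652
```

```bash
python3 -c "
from m import *
r=snap('d'); s=manip.state();print(s['eef_pos'],s['contact_force'],s['width'])
overlay('d',[('ball',*rot(*CT,0,-.048),.048,.052),('ball',*rot(*CT,0,.048),s['eef_pos'][2]+.0147,.066)],'d2',{'top':(260,110,480,300,3.5),'side':(260,80,460,240,3.5)})
"
```

```text
[0.65092787 0.05636795 0.04049434] [-0.15428916  0.38063371 -3.26218578] 0.0648638032900585
```

View pics/d2_side.png

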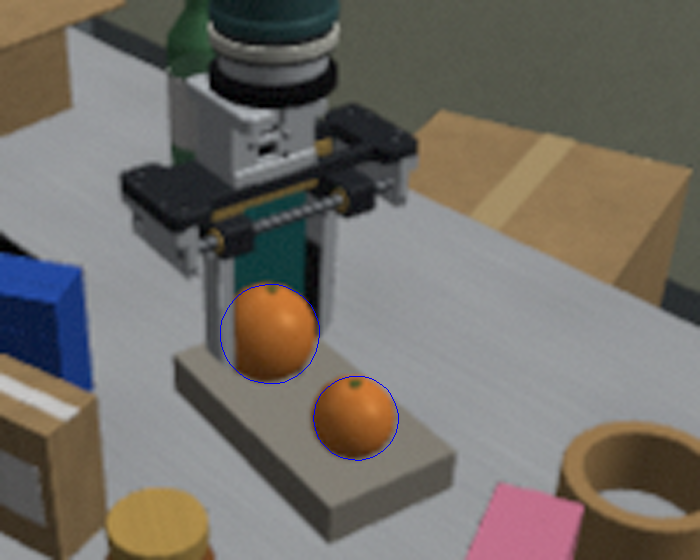

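The orange is over the wide dimple. I'll lower it 2 mm, open, and rise.

Emit:
drive_tool(deltas=[{"x": 0, "y": 0, "z": -0.1, "rx": 0, "ry": 0, "rz": 0}, {"x": 0, "y": 0, "z": -0.2, "rx": 0, "ry": 0, "rz": 0}, {"x": 0, "y": 0, "z": -0.2, "rx": 0, "ry": 0, "rz": 0}, {"x": 0, "y": 0, "z": -0.2, "rx": 0, "ry": 0, "rz": 0}, {"x": 0, "y": 0, "z": -0.2, "rx": 0, "ry": 0, "rz": 0}, {"x": 0, "y": 0, "z": -0.2, "rx": 0, "ry": 0, "rz": 0}, {"x": 0, "y": 0, "z": -0.2, "rx": 0, "ry": 0, "rz": 0}, {"x": 0, "y": 0, "z": -0.2, "rx": 0, "ry": 0, "rz": 0}, {"x": 0, "y": 0, "z": -0.2, "rx": 0, "ry": 0, "rz": 0}, {"x": 0, "y": 0, "z": -0.2, "rx": 0, "ry": 0, "rz": 0}])

```text
time: 17.57
eef_pos: [0.6511, 0.056, 0.0389]
orientation: [0.538, 0.459, -0.537, 0.46]
contact_force: [-1.8, -1.5, 5.1]
width: 0.0649
```

Emit:
drive_tool(deltas=[{"x": 0, "y": 0, "z": 0, "rx": 0, "ry": 0, "rz": 0}, {"x": 0, "y": 0, "z": 0, "rx": 0, "ry": 0, "rz": 0}, {"x": 0, "y": 0, "z": 0, "rx": 0, "ry": 0, "rz": 0}, {"x": 0, "y": 0, "z": 0, "rx": 0, "ry": 0, "rz": 0}, {"x": 0, "y": 0, "z": 0, "rx": 0, "ry": 0, "rz": 0}, {"x": 0, "y": 0, "z": 0, "rx": 0, "ry": 0, "rz": 0}, {"x": 0, "y": 0, "z": 1, "rx": 0, "ry": 0, "rz": 0}, {"x": 0, "y": 0, "z": 3, "rx": 0, "ry": 0, "rz": 0}, {"x": 0, "y": 0, "z": 6, "rx": 0, "ry": 0, "rz": 0}, {"x": 0, "y": 0, "z": 9.2, "rx": 0, "ry": 0, "rz": 0}], fingers=9.2)

```text
time: 18.4
eef_pos: [0.6496, 0.0564, 0.1301]
orientation: [-0.536, -0.46, 0.538, -0.459]
contact_force: [0.4, -0.4, 0.2]
width: 0.092
```

Emit:
drive_tool(deltas=[{"x": -1.5, "y": 0, "z": 1, "rx": 0, "ry": 0, "rz": 2}, {"x": -4, "y": 0.1, "z": 1, "rx": 0, "ry": 0, "rz": 5}, {"x": -7, "y": 0.1, "z": 1, "rx": 0, "ry": 0, "rz": 8}, {"x": -10, "y": 0.2, "z": 1, "rx": 0, "ry": 0, "rz": 11}, {"x": -13, "y": 0.3, "z": 1, "rx": 0, "ry": 0, "rz": 15}, {"x": -16, "y": 0.4, "z": 1, "rx": 0, "ry": 0, "rz": 19}, {"x": -18, "y": 0.4, "z": 1, "rx": 0, "ry": 0, "rz": 22.1}, {"x": -18.9, "y": 0.4, "z": 1, "rx": 0, "ry": 0, "rz": 22.1}, {"x": -18.9, "y": 0.4, "z": 0, "rx": 0, "ry": 0, "rz": 22.1}, {"x": -18.9, "y": 0.4, "z": -1, "rx": 0, "ry": 0, "rz": 22.1}], fingers=7.5)

```text
time: 19.23
eef_pos: [0.463, 0.0604, 0.1207]
orientation: [0.44, 0.553, -0.439, 0.555]
contact_force: [-0.1, -0.4, -1.1]
width: 0.0752
```

```bash
python3 -c "
from m import *
r=snap('e'); s=manip.state();print(s['eef_pos'],s['contact_force'],s['width'])
overlay('e',[('ball',*rot(*CT,0,-.048),.048,.052),('ball',*rot(*CT,0,.048),.053,.066),('box',*PK,.045,.075,0,.1)],'e1',{'top':(220,110,440,300,3.5),'side':(220,80,420,240,3.5)})
"
```

```text
[0.46108401 0.06025037 0.11748489] [-0.21198576 -0.13384434 -0.38533729] 0.07520585928273643
```

View pics/e1_side.png

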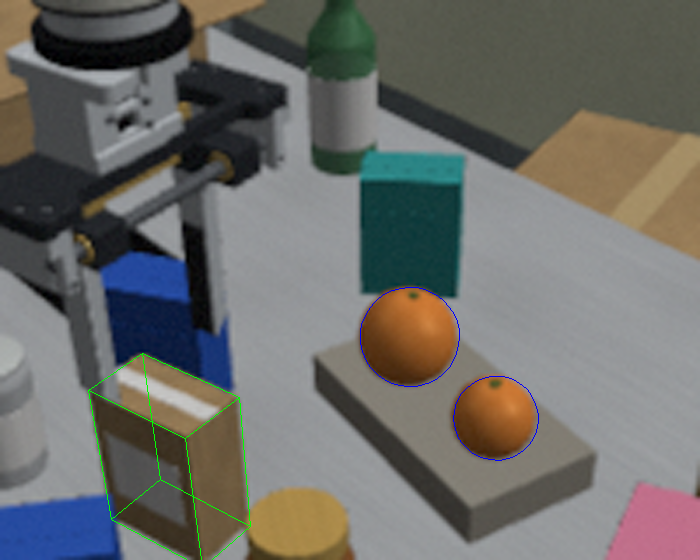

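View pics/e1_top.png

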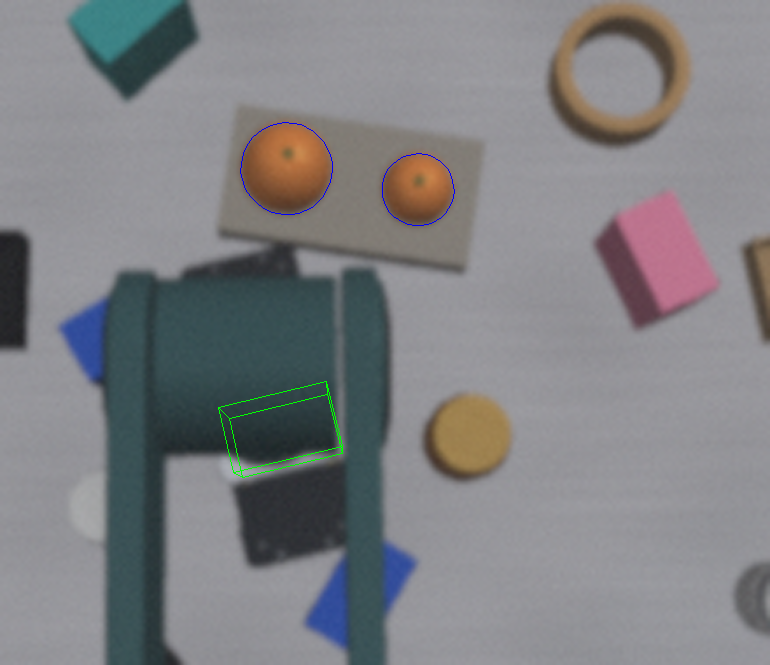

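Emit:
drive_tool(deltas=[{"x": 0, "y": 0, "z": -1, "rx": 0, "ry": 0, "rz": 0}, {"x": 0, "y": 0, "z": -2, "rx": 0, "ry": 0, "rz": 0}, {"x": 0, "y": 0, "z": -3, "rx": 0, "ry": 0, "rz": 0}, {"x": 0, "y": 0, "z": -4, "rx": 0, "ry": 0, "rz": 0}, {"x": 0, "y": 0, "z": -5, "rx": 0, "ry": 0, "rz": 0}, {"x": 0, "y": 0, "z": -6, "rx": 0, "ry": 0, "rz": 0}, {"x": 0, "y": 0, "z": -6.6, "rx": 0, "ry": 0, "rz": 0}, {"x": 0, "y": 0, "z": -7, "rx": 0, "ry": 0, "rz": 0}, {"x": 0, "y": 0, "z": -7, "rx": 0, "ry": 0, "rz": 0}, {"x": 0, "y": 0, "z": -7, "rx": 0, "ry": 0, "rz": 0}])

```text
time: 20.17
eef_pos: [0.4618, 0.0604, 0.0501]
orientation: [0.439, 0.554, -0.439, 0.554]
contact_force: [0.2, 0.7, -0.8]
width: 0.0751
```

Emit:
drive_tool(deltas=[{"x": 0, "y": 0, "z": 0, "rx": 0, "ry": 0, "rz": 0}, {"x": 0, "y": 0, "z": 0, "rx": 0, "ry": 0, "rz": 0}, {"x": 0, "y": 0, "z": 0, "rx": 0, "ry": 0, "rz": 0}, {"x": 0, "y": 0, "z": 0, "rx": 0, "ry": 0, "rz": 0}, {"x": 0, "y": 0, "z": 0, "rx": 0, "ry": 0, "rz": 0}, {"x": 0, "y": 0, "z": 0, "rx": 0, "ry": 0, "rz": 0}, {"x": 0, "y": 0, "z": 0, "rx": 0, "ry": 0, "rz": 0}, {"x": 0, "y": 0, "z": 0, "rx": 0, "ry": 0, "rz": 0}, {"x": 0, "y": 0, "z": 0, "rx": 0, "ry": 0, "rz": 0}, {"x": 0, "y": 0, "z": 0, "rx": 0, "ry": 0, "rz": 0}], fingers=3.8)

```text
time: 21.0
eef_pos: [0.462, 0.0604, 0.0503]
orientation: [0.439, 0.554, -0.439, 0.554]
contact_force: [0.9, 0.2, 1.7]
width: 0.0447
```

```bash
python3 -c "
from m import *
r=snap('e'); s=manip.state();print(s['eef_pos'],s['contact_force'],s['width'])
overlay('e',[('box',*PK,.045,.075,0,.1)],'e2',{'top':(220,110,440,300,3.5),'side':(180,100,380,260,4)})
"
```

```text
[0.46199911 0.06043277 0.05032172] [ 0.71620134 -0.66904995  2.07738544] 0.044781635626873796
```

View pics/e2_side.png

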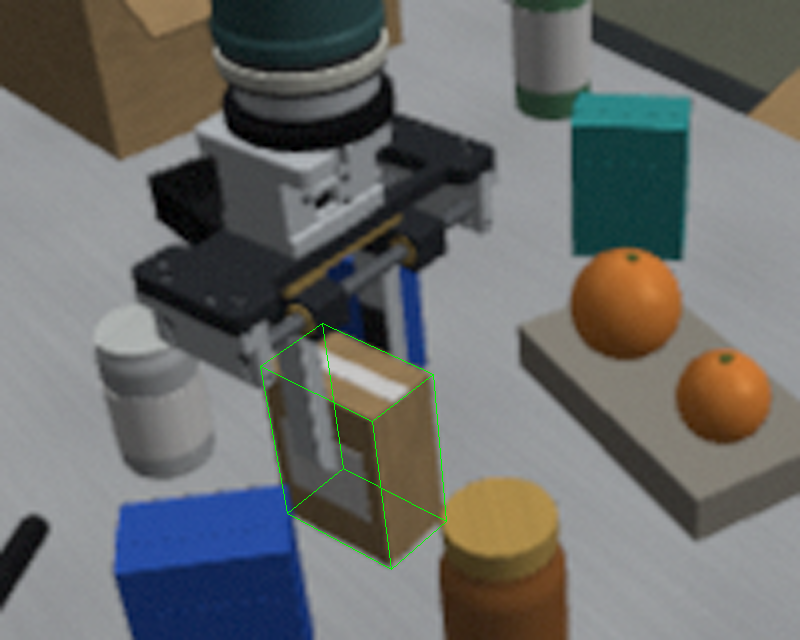

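Emit:
drive_tool(deltas=[{"x": 0, "y": 0, "z": 0.5, "rx": 0, "ry": 0, "rz": 0}, {"x": 0, "y": 0, "z": 1.5, "rx": 0, "ry": 0, "rz": 0}, {"x": 0, "y": 0, "z": 3, "rx": 0, "ry": 0, "rz": 0}, {"x": 0, "y": 0, "z": 5, "rx": 0, "ry": 0, "rz": 0}, {"x": 0, "y": 0, "z": 7.5, "rx": 0, "ry": 0, "rz": 0}, {"x": 0, "y": 0, "z": 10, "rx": 0, "ry": 0, "rz": 0}, {"x": 0, "y": 0, "z": 12, "rx": 0, "ry": 0, "rz": 0}, {"x": 0.5, "y": -1, "z": 13.5, "rx": 0, "ry": 0, "rz": 0}, {"x": 1, "y": -3, "z": 14, "rx": 0, "ry": 0, "rz": 0}, {"x": 1.5, "y": -5.5, "z": 14, "rx": 0, "ry": 0, "rz": 0}])

```text
time: 21.93
eef_pos: [0.4775, 0.0057, 0.1929]
orientation: [0.439, 0.554, -0.438, 0.556]
contact_force: [0.3, -0.2, -2.0]
width: 0.0449
```

Emit:
drive_tool(deltas=[{"x": 0.7, "y": -3, "z": 0, "rx": 0, "ry": 0, "rz": 0}, {"x": 1.6, "y": -6.2, "z": 0, "rx": 0, "ry": 0, "rz": 0}, {"x": 2.5, "y": -9.6, "z": 0, "rx": 0, "ry": 0, "rz": 0}, {"x": 3.4, "y": -13, "z": 0, "rx": 0, "ry": 0, "rz": -0.5}, {"x": 4.4, "y": -16.4, "z": 0, "rx": 0, "ry": 0, "rz": -0.5}, {"x": 5.4, "y": -19.8, "z": 0, "rx": 0, "ry": 0, "rz": -1}, {"x": 6.4, "y": -23.2, "z": 0, "rx": 0, "ry": 0, "rz": -1}, {"x": 7.4, "y": -26.6, "z": 0, "rx": 0, "ry": 0, "rz": -1.5}, {"x": 8.4, "y": -30, "z": 0, "rx": 0, "ry": 0, "rz": -1.7}, {"x": 9, "y": -32.5, "z": 0, "rx": 0, "ry": 0, "rz": -1.7}])

```text
time: 22.77
eef_pos: [0.5664, -0.3224, 0.1894]
orientation: [0.448, 0.548, -0.448, 0.547]
contact_force: [0.7, 0.3, -1.9]
width: 0.0451
```

Emit:
drive_tool(deltas=[{"x": 0.2, "y": -1.1, "z": 0, "rx": 0, "ry": 0, "rz": 0}, {"x": 0.4, "y": -1.7, "z": 0, "rx": 0, "ry": 0, "rz": 0}, {"x": 0.4, "y": -1.7, "z": -1.5, "rx": 0, "ry": 0, "rz": 0}, {"x": 0.4, "y": -1.7, "z": -3, "rx": 0, "ry": 0, "rz": 0}, {"x": 0.4, "y": -1.7, "z": -4.5, "rx": 0, "ry": 0, "rz": 0}, {"x": 0.4, "y": -1.7, "z": -6, "rx": 0, "ry": 0, "rz": 0}, {"x": 0.4, "y": -1.7, "z": -7.5, "rx": 0, "ry": 0, "rz": 0}, {"x": 0.4, "y": -1.7, "z": -8.5, "rx": 0, "ry": 0, "rz": 0}, {"x": 0.4, "y": -1.7, "z": -8.5, "rx": 0, "ry": 0, "rz": 0}, {"x": 0.4, "y": -1.7, "z": -8.5, "rx": 0, "ry": 0, "rz": 0}])

```text
time: 23.6
eef_pos: [0.5704, -0.3355, 0.1048]
orientation: [0.447, 0.548, -0.447, 0.547]
contact_force: [0.3, -0.5, -1.9]
width: 0.0447
```

```bash
python3 -c "
from m import *
r=snap('e'); s=manip.state();print(s['eef_pos'],s['contact_force'],s['width'])
overlay('e',fixed[2:3]+[('box',PC[0],PC[1],11.4,.045,.075,s['eef_pos'][2]-.0503,.1)],'e3',{'top':(340,110,540,310,3.5),'side':(340,120,580,380,2.8)})
"
```

```text
[ 0.57130215 -0.33653991  0.10660843] [ 0.51604386  0.57954707 -0.63721343] 0.0450372555923881
```

View pics/e3_side.png

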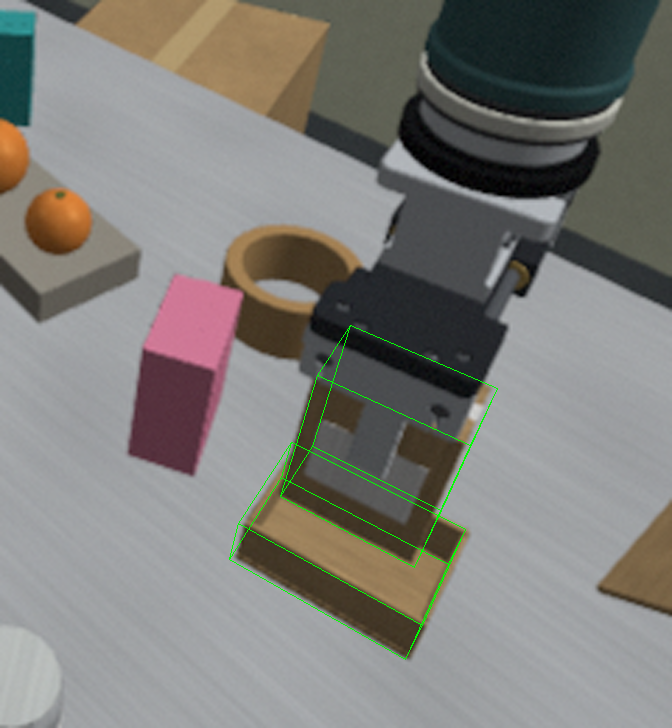

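View pics/e3_top.png

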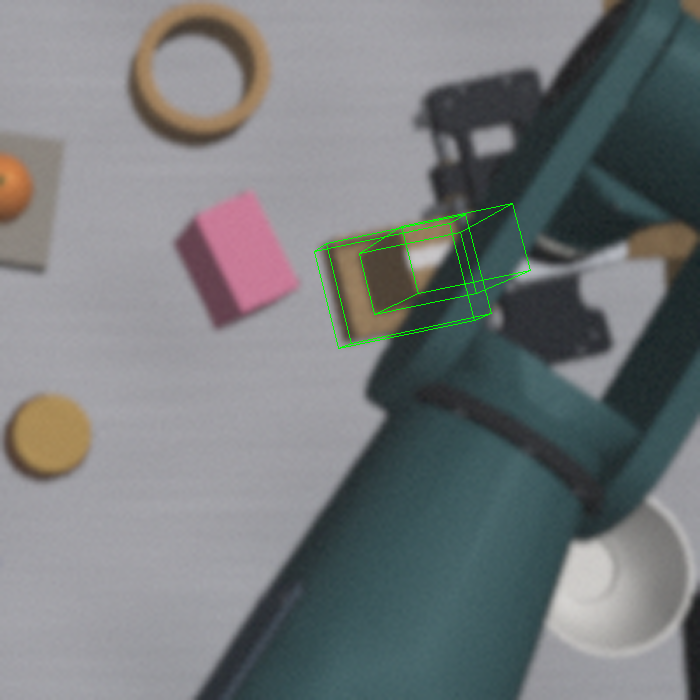

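Emit:
drive_tool(deltas=[{"x": 0, "y": 0, "z": -1, "rx": 0, "ry": 0, "rz": 0}, {"x": 0, "y": 0, "z": -2, "rx": 0, "ry": 0, "rz": 0}, {"x": 0, "y": 0, "z": -3, "rx": 0, "ry": 0, "rz": 0}, {"x": 0, "y": 0, "z": -4, "rx": 0, "ry": 0, "rz": 0}, {"x": 0, "y": 0, "z": -4.4, "rx": 0, "ry": 0, "rz": 0}, {"x": 0, "y": 0, "z": -4.7, "rx": 0, "ry": 0, "rz": 0}, {"x": 0, "y": 0, "z": -4.9, "rx": 0, "ry": 0, "rz": 0}, {"x": 0, "y": 0, "z": -5, "rx": 0, "ry": 0, "rz": 0}, {"x": 0, "y": 0, "z": -5, "rx": 0, "ry": 0, "rz": 0}, {"x": 0, "y": 0, "z": -5, "rx": 0, "ry": 0, "rz": 0}])

```text
time: 24.53
eef_pos: [0.5709, -0.3368, 0.0556]
orientation: [0.447, 0.547, -0.447, 0.548]
contact_force: [-0.5, 0.0, -0.7]
width: 0.0452
```

Emit:
drive_tool(deltas=[{"x": 0, "y": 0, "z": -0.1, "rx": 0, "ry": 0, "rz": 0}, {"x": 0, "y": 0, "z": -0.1, "rx": 0, "ry": 0, "rz": 0}, {"x": 0, "y": 0, "z": -0.1, "rx": 0, "ry": 0, "rz": 0}, {"x": 0, "y": 0, "z": -0.1, "rx": 0, "ry": 0, "rz": 0}, {"x": 0, "y": 0, "z": -0.1, "rx": 0, "ry": 0, "rz": 0}, {"x": 0, "y": 0, "z": -0.1, "rx": 0, "ry": 0, "rz": 0}, {"x": 0, "y": 0, "z": -0.1, "rx": 0, "ry": 0, "rz": 0}, {"x": 0, "y": 0, "z": -0.1, "rx": 0, "ry": 0, "rz": 0}, {"x": 0, "y": 0, "z": -0.1, "rx": 0, "ry": 0, "rz": 0}, {"x": 0, "y": 0, "z": -0.1, "rx": 0, "ry": 0, "rz": 0}])

```text
time: 25.37
eef_pos: [0.5708, -0.3368, 0.0544]
orientation: [0.447, 0.547, -0.447, 0.548]
contact_force: [0.8, -0.2, 0.9]
width: 0.0445
```

Emit:
drive_tool(deltas=[{"x": 0, "y": 0, "z": 0, "rx": 0, "ry": 0, "rz": 0}, {"x": 0, "y": 0, "z": 0, "rx": 0, "ry": 0, "rz": 0}, {"x": 0, "y": 0, "z": 0, "rx": 0, "ry": 0, "rz": 0}, {"x": 0, "y": 0, "z": 0, "rx": 0, "ry": 0, "rz": 0}, {"x": 0, "y": 0, "z": 0, "rx": 0, "ry": 0, "rz": 0}, {"x": 0, "y": 0, "z": 0, "rx": 0, "ry": 0, "rz": 0}, {"x": 0, "y": 0, "z": 1, "rx": 0, "ry": 0, "rz": 0}, {"x": 0, "y": 0, "z": 3, "rx": 0, "ry": 0, "rz": 0}, {"x": 0, "y": 0, "z": 6, "rx": 0, "ry": 0, "rz": 0}, {"x": 0, "y": 0, "z": 9, "rx": 0, "ry": 0, "rz": 0}], fingers=7.6)

```text
time: 26.2
eef_pos: [0.57, -0.3362, 0.1446]
orientation: [0.447, 0.548, -0.447, 0.547]
contact_force: [0.2, 0.2, 0.6]
width: 0.0762
```

```bash
python3 -c "
from m import *
crop('a','side',300,320,390,400,7,'t1');snap('f');crop('f','top',380,120,500,310,3.1,'t2')
r=load('a');print(tri(r,(448.8,281.4),(342.5,361.5)))
overlay('f',fixed[2:3]+[('box',*PC,.045,.075,.004,.1)],'t3',{'top':(340,110,540,310,3.5),'side':(340,120,580,380,2.8)})"
```

```text
(array([ 0.3411, -0.2909,  0.0866]), array([-0.1,  0.2]), array([ 0.7, -0.1]))
```

View pics/t1.png

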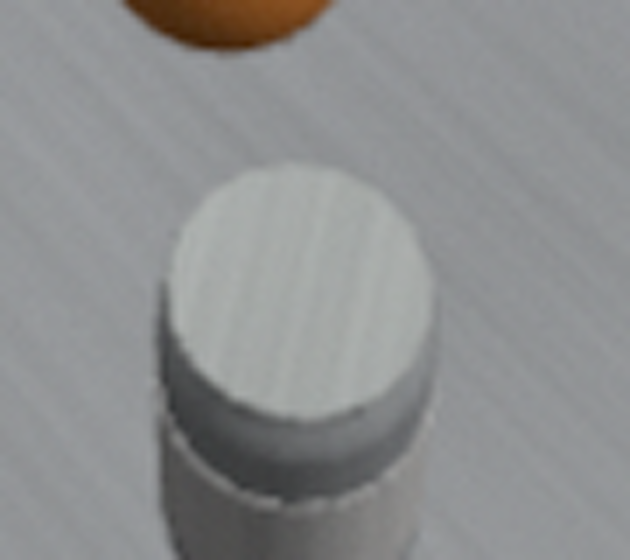

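View pics/t3_side.png

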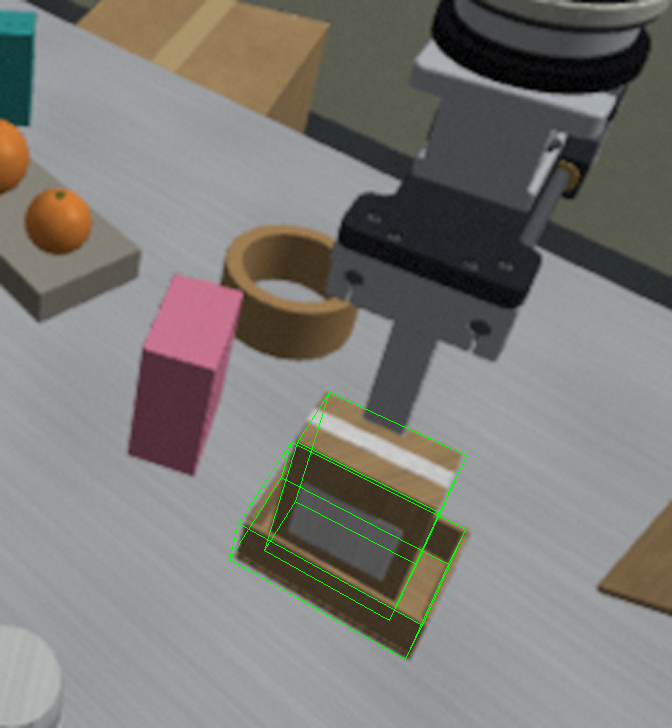

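Emit:
drive_tool(deltas=[{"x": -1.5, "y": 0.3, "z": 0, "rx": 0, "ry": 0, "rz": -1}, {"x": -4.5, "y": 0.9, "z": 0, "rx": 0, "ry": 0, "rz": -3}, {"x": -8, "y": 1.6, "z": 0, "rx": 0, "ry": 0, "rz": -5}, {"x": -11.5, "y": 2.3, "z": 0, "rx": 0, "ry": 0, "rz": -7}, {"x": -15, "y": 3, "z": 0, "rx": 0, "ry": 0, "rz": -9}, {"x": -18.5, "y": 3.7, "z": 0, "rx": 0, "ry": 0, "rz": -11}, {"x": -21.5, "y": 4.3, "z": -1, "rx": 0, "ry": 0, "rz": -11.4}, {"x": -22.9, "y": 4.5, "z": -3, "rx": 0, "ry": 0, "rz": -11.4}, {"x": -22.9, "y": 4.5, "z": -3.5, "rx": 0, "ry": 0, "rz": -11.4}, {"x": -22.9, "y": 4.5, "z": -3.5, "rx": 0, "ry": 0, "rz": -11.4}], fingers=8)

```text
time: 27.13
eef_pos: [0.3406, -0.2907, 0.1075]
orientation: [0.5, 0.501, -0.5, 0.499]
contact_force: [0.4, 0.3, -0.8]
width: 0.0801
```

```bash
python3 -c "
from m import *
r=snap('f'); s=manip.state();print(s['eef_pos'],s['contact_force'],s['width'])
crop('f','side',220,160,460,400,3,'f1')
"
```

```text
[ 0.3426351  -0.29203379  0.10954467] [ 0.04913133 -0.2970052   0.60154828] 0.08000207348289061
```

View pics/f1.png

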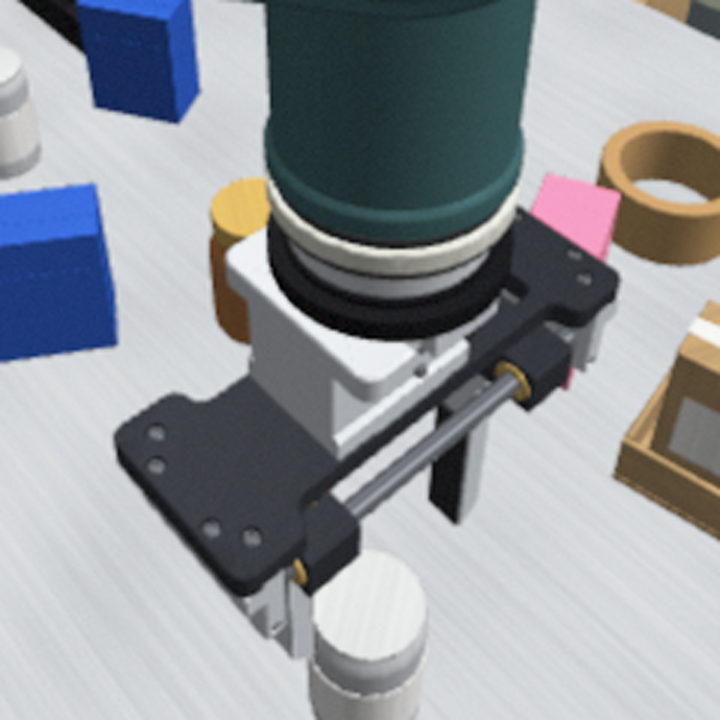

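Emit:
drive_tool(deltas=[{"x": 0, "y": 0, "z": -1, "rx": 0, "ry": 0, "rz": 0}, {"x": 0, "y": 0, "z": -2, "rx": 0, "ry": 0, "rz": 0}, {"x": 0, "y": 0, "z": -3, "rx": 0, "ry": 0, "rz": 0}, {"x": 0, "y": 0, "z": -4, "rx": 0, "ry": 0, "rz": 0}, {"x": 0, "y": 0, "z": -5, "rx": 0, "ry": 0, "rz": 0}, {"x": 0, "y": 0, "z": -6, "rx": 0, "ry": 0, "rz": 0}, {"x": 0, "y": 0, "z": -6.8, "rx": 0, "ry": 0, "rz": 0}, {"x": 0, "y": 0, "z": -7.2, "rx": 0, "ry": 0, "rz": 0}, {"x": 0, "y": 0, "z": -7.2, "rx": 0, "ry": 0, "rz": 0}, {"x": 0, "y": 0, "z": -7.2, "rx": 0, "ry": 0, "rz": 0}])

```text
time: 28.07
eef_pos: [0.3416, -0.2917, 0.0369]
orientation: [0.5, 0.5, -0.5, 0.5]
contact_force: [-0.1, 0.1, -0.2]
width: 0.0796
```

Emit:
drive_tool(deltas=[{"x": 0, "y": 0, "z": 0, "rx": 0, "ry": 0, "rz": 0}, {"x": 0, "y": 0, "z": 0, "rx": 0, "ry": 0, "rz": 0}, {"x": 0, "y": 0, "z": 0, "rx": 0, "ry": 0, "rz": 0}, {"x": 0, "y": 0, "z": 0, "rx": 0, "ry": 0, "rz": 0}, {"x": 0, "y": 0, "z": 0, "rx": 0, "ry": 0, "rz": 0}, {"x": 0, "y": 0, "z": 0, "rx": 0, "ry": 0, "rz": 0}, {"x": 0, "y": 0, "z": 0, "rx": 0, "ry": 0, "rz": 0}, {"x": 0, "y": 0, "z": 0, "rx": 0, "ry": 0, "rz": 0}, {"x": 0, "y": 0, "z": 0, "rx": 0, "ry": 0, "rz": 0}, {"x": 0, "y": 0, "z": 0, "rx": 0, "ry": 0, "rz": 0}], fingers=4.6)

```text
time: 28.9
eef_pos: [0.3415, -0.2918, 0.0374]
orientation: [0.499, 0.5, -0.5, 0.501]
contact_force: [-2.6, 0.1, 4.8]
width: 0.0524
```

```bash
python3 -c "
from m import *
r=snap('f'); s=manip.state();print(s['eef_pos'],s['contact_force'],s['width'])
crop('f','side',220,160,460,400,3,'f2')
"
```

```text
[ 0.34151135 -0.2918608   0.03738496] [-3.42166764 -0.28561947  5.00373588] 0.05204097212907156
```

View pics/f2.png

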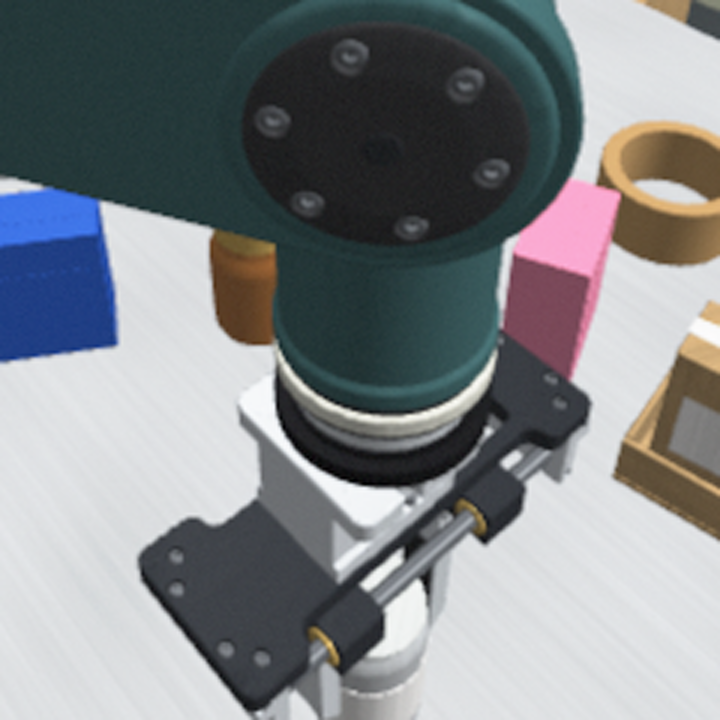

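Emit:
drive_tool(deltas=[{"x": 0, "y": 0, "z": 0.5, "rx": 0, "ry": 0, "rz": 0}, {"x": 0, "y": 0, "z": 1.5, "rx": 0, "ry": 0, "rz": 0}, {"x": 0, "y": 0, "z": 3, "rx": 0, "ry": 0, "rz": 0}, {"x": 0, "y": 0, "z": 5, "rx": 0, "ry": 0, "rz": 0}, {"x": 0, "y": 0, "z": 7.5, "rx": 0, "ry": 0, "rz": 0}, {"x": 0, "y": 0, "z": 10, "rx": 0, "ry": 0, "rz": 0}, {"x": 0, "y": 0, "z": 12, "rx": 0, "ry": 0, "rz": 0}, {"x": 0.3, "y": 1, "z": 13.5, "rx": 0, "ry": 0, "rz": 0}, {"x": 1, "y": 3, "z": 14, "rx": 0, "ry": 0, "rz": 0}, {"x": 1.9, "y": 5.5, "z": 14, "rx": 0, "ry": 0, "rz": 0}])

```text
time: 29.83
eef_pos: [0.3617, -0.2375, 0.1795]
orientation: [0.5, 0.498, -0.5, 0.502]
contact_force: [0.3, 0.4, -2.4]
width: 0.052
```

Emit:
drive_tool(deltas=[{"x": 1, "y": 3, "z": 0, "rx": 0, "ry": 0, "rz": 0}, {"x": 2.1, "y": 6.2, "z": 0, "rx": 0, "ry": 0, "rz": 0}, {"x": 3.2, "y": 9.5, "z": 0, "rx": 0, "ry": 0, "rz": 0}, {"x": 4.3, "y": 12.8, "z": 0, "rx": 0, "ry": 0, "rz": 0}, {"x": 5.5, "y": 16.1, "z": 0, "rx": 0, "ry": 0, "rz": 0}, {"x": 6.6, "y": 19.4, "z": 0, "rx": 0, "ry": 0, "rz": 0}, {"x": 7.8, "y": 22.7, "z": 0, "rx": 0, "ry": 0, "rz": 0}, {"x": 8.9, "y": 26, "z": 0, "rx": 0, "ry": 0, "rz": 0}, {"x": 10, "y": 29.3, "z": 0, "rx": 0, "ry": 0, "rz": 0}, {"x": 11.2, "y": 32.6, "z": 0, "rx": 0, "ry": 0, "rz": 0}])

```text
time: 30.67
eef_pos: [0.4727, 0.0916, 0.1772]
orientation: [0.5, 0.501, -0.499, 0.501]
contact_force: [0.0, -0.5, -1.4]
width: 0.0521
```

Emit:
drive_tool(deltas=[{"x": 1.1, "y": 3.3, "z": 0, "rx": 0, "ry": 0, "rz": 0}, {"x": 2.3, "y": 6.6, "z": 0, "rx": 0, "ry": 0, "rz": 0}, {"x": 3.4, "y": 9.9, "z": 0, "rx": 0, "ry": 0, "rz": 0}, {"x": 4.6, "y": 13.2, "z": 0, "rx": 0, "ry": 0, "rz": 0}, {"x": 5.7, "y": 16.4, "z": 0, "rx": 0, "ry": 0, "rz": 0}, {"x": 6.8, "y": 19.4, "z": 0, "rx": 0, "ry": 0, "rz": 0}, {"x": 7.9, "y": 22.5, "z": 0, "rx": 0, "ry": 0, "rz": 0}, {"x": 8.9, "y": 25.3, "z": 0, "rx": 0, "ry": 0, "rz": 0}, {"x": 9.4, "y": 27, "z": 0, "rx": 0, "ry": 0, "rz": 0}, {"x": 9.5, "y": 27.6, "z": -1, "rx": 0, "ry": 0, "rz": 0}])

```text
time: 31.5
eef_pos: [0.5686, 0.3691, 0.1681]
orientation: [0.5, 0.501, -0.497, 0.501]
contact_force: [0.5, 0.4, -1.2]
width: 0.0522
```

Emit:
drive_tool(deltas=[{"x": 0, "y": 0, "z": -1, "rx": 0, "ry": 0, "rz": 0}, {"x": 0, "y": 0, "z": -2.5, "rx": 0, "ry": 0, "rz": 0}, {"x": 0, "y": 0, "z": -4, "rx": 0, "ry": 0, "rz": 0}, {"x": 0, "y": 0, "z": -5.5, "rx": 0, "ry": 0, "rz": 0}, {"x": 0, "y": 0, "z": -6.5, "rx": 0, "ry": 0, "rz": 0}, {"x": 0, "y": 0, "z": -7.2, "rx": 0, "ry": 0, "rz": 0}, {"x": 0, "y": 0, "z": -8, "rx": 0, "ry": 0, "rz": 0}, {"x": 0, "y": 0, "z": -8, "rx": 0, "ry": 0, "rz": 0}, {"x": 0, "y": 0, "z": -8, "rx": 0, "ry": 0, "rz": 0}, {"x": 0, "y": 0, "z": -8, "rx": 0, "ry": 0, "rz": 0}])

```text
time: 32.33
eef_pos: [0.5681, 0.3655, 0.088]
orientation: [0.5, 0.5, -0.499, 0.501]
contact_force: [0.6, -0.2, -1.6]
width: 0.052
```

```bash
python3 -c "
from m import *
r=snap('g'); s=manip.state();print(s['eef_pos'],s['contact_force'],s['width'])
b=('cyl',s['eef_pos'][0],s['eef_pos'][1],.053,s['eef_pos'][2]-.0374,.088)
overlay('g',fixed[1:2]+[b],'g1',{'top':(120,120,300,280,4),'side':(170,40,340,200,4)})
"
```

```text
[0.56825067 0.3657262  0.08830042] [-0.23362541 -0.23828749 -1.34574969] 0.052236346999601536
```

View pics/g1_side.png

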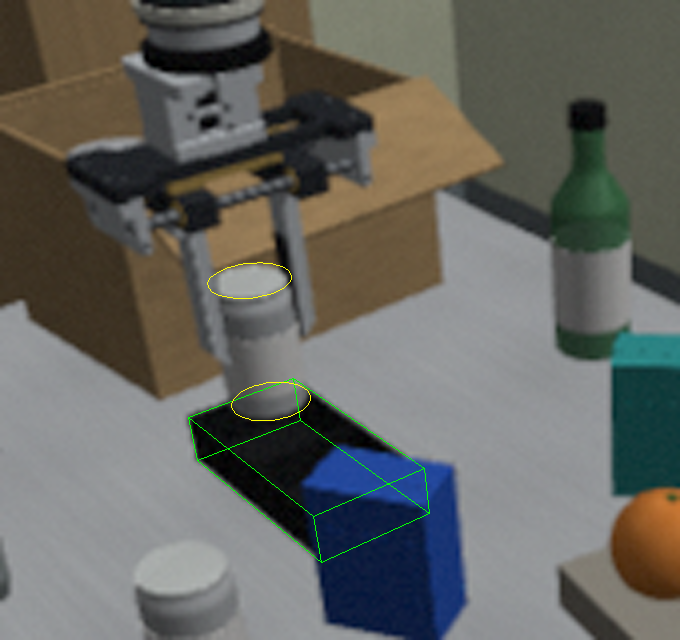

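View pics/g1_top.png

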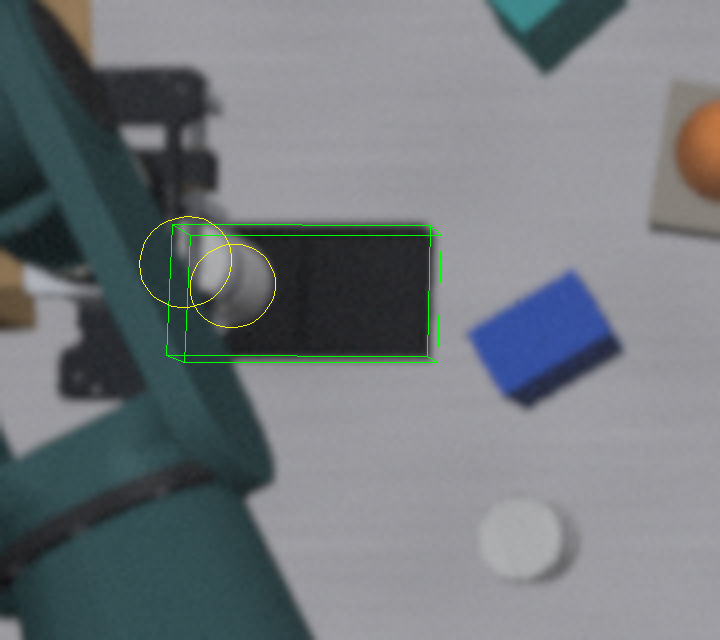

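Emit:
drive_tool(deltas=[{"x": 0, "y": 0, "z": -0.8, "rx": 0, "ry": 0, "rz": 0}, {"x": 0, "y": 0, "z": -1.6, "rx": 0, "ry": 0, "rz": 0}, {"x": 0, "y": 0, "z": -2.4, "rx": 0, "ry": 0, "rz": 0}, {"x": 0, "y": 0, "z": -3.2, "rx": 0, "ry": 0, "rz": 0}, {"x": 0, "y": 0, "z": -3.8, "rx": 0, "ry": 0, "rz": 0}, {"x": 0, "y": 0, "z": -4.2, "rx": 0, "ry": 0, "rz": 0}, {"x": 0, "y": 0, "z": -4.4, "rx": 0, "ry": 0, "rz": 0}, {"x": 0, "y": 0, "z": -4.5, "rx": 0, "ry": 0, "rz": 0}, {"x": 0, "y": 0, "z": -4.5, "rx": 0, "ry": 0, "rz": 0}, {"x": 0, "y": 0, "z": -4.5, "rx": 0, "ry": 0, "rz": 0}])

```text
time: 33.27
eef_pos: [0.5679, 0.3656, 0.0425]
orientation: [0.5, 0.5, -0.499, 0.501]
contact_force: [0.1, 0.8, -1.2]
width: 0.052
```

Emit:
drive_tool(deltas=[{"x": 0, "y": 0, "z": -0.1, "rx": 0, "ry": 0, "rz": 0}, {"x": 0, "y": 0, "z": -0.1, "rx": 0, "ry": 0, "rz": 0}, {"x": 0, "y": 0, "z": -0.1, "rx": 0, "ry": 0, "rz": 0}, {"x": 0, "y": 0, "z": -0.1, "rx": 0, "ry": 0, "rz": 0}, {"x": 0, "y": 0, "z": -0.1, "rx": 0, "ry": 0, "rz": 0}, {"x": 0, "y": 0, "z": -0.1, "rx": 0, "ry": 0, "rz": 0}, {"x": 0, "y": 0, "z": -0.1, "rx": 0, "ry": 0, "rz": 0}, {"x": 0, "y": 0, "z": -0.1, "rx": 0, "ry": 0, "rz": 0}, {"x": 0, "y": 0, "z": -0.1, "rx": 0, "ry": 0, "rz": 0}, {"x": 0, "y": 0, "z": -0.1, "rx": 0, "ry": 0, "rz": 0}])

```text
time: 34.1
eef_pos: [0.568, 0.3655, 0.0415]
orientation: [0.5, 0.5, -0.499, 0.501]
contact_force: [0.2, -0.3, 0.9]
width: 0.0521
```

Emit:
drive_tool(deltas=[{"x": 0, "y": 0, "z": 0, "rx": 0, "ry": 0, "rz": 0}, {"x": 0, "y": 0, "z": 0, "rx": 0, "ry": 0, "rz": 0}, {"x": 0, "y": 0, "z": 0, "rx": 0, "ry": 0, "rz": 0}, {"x": 0, "y": 0, "z": 0, "rx": 0, "ry": 0, "rz": 0}, {"x": 0, "y": 0, "z": 0, "rx": 0, "ry": 0, "rz": 0}, {"x": 0, "y": 0, "z": 0, "rx": 0, "ry": 0, "rz": 0}, {"x": 0, "y": 0, "z": 1, "rx": 0, "ry": 0, "rz": 0}, {"x": 0, "y": 0, "z": 3, "rx": 0, "ry": 0, "rz": 0}, {"x": 0, "y": 0, "z": 6, "rx": 0, "ry": 0, "rz": 0}, {"x": 0, "y": 0, "z": 9, "rx": 0, "ry": 0, "rz": 0}], fingers=8)

```text
time: 34.93
eef_pos: [0.5669, 0.365, 0.1315]
orientation: [0.499, 0.501, -0.5, 0.5]
contact_force: [0.7, 0.0, -0.2]
width: 0.0799
```

Emit:
drive_tool(deltas=[{"x": -0.8, "y": -1, "z": 0, "rx": 0, "ry": 0, "rz": 0}, {"x": -2.8, "y": -3.3, "z": 0, "rx": 0, "ry": 0, "rz": 0}, {"x": -5, "y": -6, "z": 0, "rx": 0, "ry": 0, "rz": 0}, {"x": -7.4, "y": -8.7, "z": 0, "rx": 0, "ry": 0, "rz": 0}, {"x": -9.8, "y": -11.5, "z": 0, "rx": 0, "ry": 0, "rz": 0}, {"x": -12.1, "y": -14.2, "z": 0, "rx": 0, "ry": 0, "rz": 0}, {"x": -14.2, "y": -16.7, "z": -0.5, "rx": 0, "ry": 0, "rz": 0}, {"x": -15.5, "y": -18.2, "z": -1.5, "rx": 0, "ry": 0, "rz": 0}, {"x": -15.9, "y": -18.7, "z": -2.4, "rx": 0, "ry": 0, "rz": 0}, {"x": -15.9, "y": -18.7, "z": -2.4, "rx": 0, "ry": 0, "rz": 0}])

```text
time: 35.77
eef_pos: [0.4067, 0.177, 0.1064]
orientation: [-0.499, -0.5, 0.5, -0.5]
contact_force: [-0.6, -0.1, -0.4]
width: 0.0799
```

```bash
python3 -c "
from m import *
r=snap('g'); s=manip.state();print(s['eef_pos'],s['contact_force'],s['width'])
overlay('g',fixed[1:2]+[('cyl',.568,.3655,.053,.004,.088),('cyl',.409,.179,.053,0,.088)],'g2',{'top':(120,120,300,280,4),'side':(130,60,320,230,4)})
"
```

```text
[0.40895036 0.17849517 0.1078627 ] [ 0.07204748 -0.12323629  0.49442369] 0.08035435407357207
```

View pics/g2_side.png

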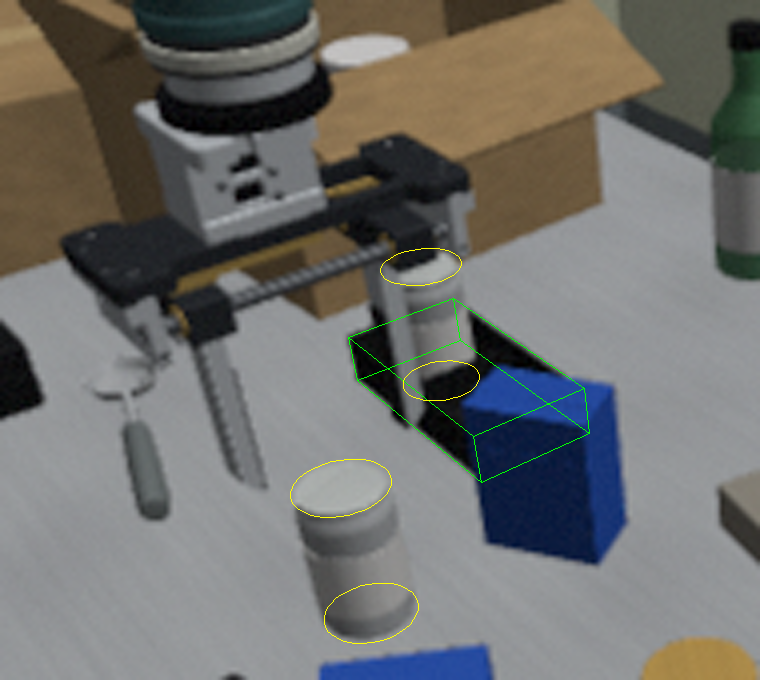

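View pics/g2_top.png

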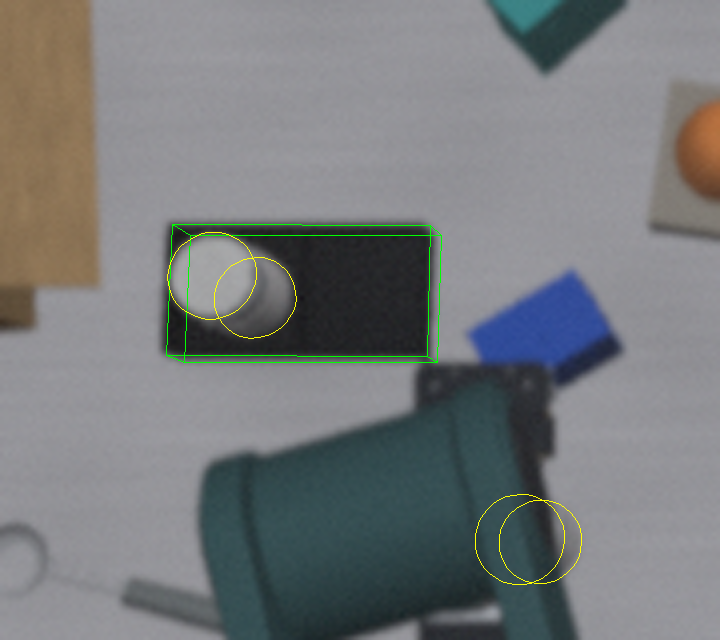

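Emit:
drive_tool(deltas=[{"x": 0, "y": 0, "z": -1, "rx": 0, "ry": 0, "rz": 0}, {"x": 0, "y": 0, "z": -2, "rx": 0, "ry": 0, "rz": 0}, {"x": 0, "y": 0, "z": -3, "rx": 0, "ry": 0, "rz": 0}, {"x": 0, "y": 0, "z": -4, "rx": 0, "ry": 0, "rz": 0}, {"x": 0, "y": 0, "z": -5, "rx": 0, "ry": 0, "rz": 0}, {"x": 0, "y": 0, "z": -6, "rx": 0, "ry": 0, "rz": 0}, {"x": 0, "y": 0, "z": -6.6, "rx": 0, "ry": 0, "rz": 0}, {"x": 0, "y": 0, "z": -7, "rx": 0, "ry": 0, "rz": 0}, {"x": 0, "y": 0, "z": -7, "rx": 0, "ry": 0, "rz": 0}, {"x": 0, "y": 0, "z": -7, "rx": 0, "ry": 0, "rz": 0}])

```text
time: 36.7
eef_pos: [0.4087, 0.1784, 0.037]
orientation: [0.5, 0.5, -0.5, 0.5]
contact_force: [-0.3, 0.2, -0.3]
width: 0.0804
```

Emit:
drive_tool(deltas=[{"x": 0, "y": 0, "z": 0, "rx": 0, "ry": 0, "rz": 0}, {"x": 0, "y": 0, "z": 0, "rx": 0, "ry": 0, "rz": 0}, {"x": 0, "y": 0, "z": 0, "rx": 0, "ry": 0, "rz": 0}, {"x": 0, "y": 0, "z": 0, "rx": 0, "ry": 0, "rz": 0}, {"x": 0, "y": 0, "z": 0, "rx": 0, "ry": 0, "rz": 0}, {"x": 0, "y": 0, "z": 0, "rx": 0, "ry": 0, "rz": 0}, {"x": 0, "y": 0, "z": 0, "rx": 0, "ry": 0, "rz": 0}, {"x": 0, "y": 0, "z": 0, "rx": 0, "ry": 0, "rz": 0}, {"x": 0, "y": 0, "z": 0, "rx": 0, "ry": 0, "rz": 0}, {"x": 0, "y": 0, "z": 0, "rx": 0, "ry": 0, "rz": 0}], fingers=4.6)

```text
time: 37.53
eef_pos: [0.409, 0.1785, 0.0374]
orientation: [0.5, 0.5, -0.499, 0.501]
contact_force: [1.7, -1.2, 2.3]
width: 0.0524
```

Emit:
drive_tool(deltas=[{"x": 0, "y": 0, "z": 0.5, "rx": 0, "ry": 0, "rz": 0}, {"x": 0, "y": 0, "z": 1.5, "rx": 0, "ry": 0, "rz": 0}, {"x": 0, "y": 0, "z": 3, "rx": 0, "ry": 0, "rz": 0}, {"x": 0, "y": 0, "z": 5, "rx": 0, "ry": 0, "rz": 0}, {"x": 0, "y": 0, "z": 7.5, "rx": 0, "ry": 0, "rz": 0}, {"x": 0, "y": 0, "z": 10, "rx": 0, "ry": 0, "rz": 0}, {"x": 0, "y": 0, "z": 12, "rx": 0, "ry": 0, "rz": 0}, {"x": 0.7, "y": 0.5, "z": 13, "rx": 0, "ry": 0, "rz": 0}, {"x": 2.5, "y": 1.8, "z": 13, "rx": 0, "ry": 0, "rz": 0}, {"x": 5, "y": 3.5, "z": 13, "rx": 0, "ry": 0, "rz": 0}])

```text
time: 38.37
eef_pos: [0.4588, 0.2135, 0.1694]
orientation: [0.501, 0.5, -0.499, 0.501]
contact_force: [0.3, 0.5, -1.4]
width: 0.0529
```

Emit:
drive_tool(deltas=[{"x": 2.5, "y": 1.7, "z": 0, "rx": 0, "ry": 0, "rz": 0}, {"x": 5, "y": 3.4, "z": 0, "rx": 0, "ry": 0, "rz": 0}, {"x": 7.5, "y": 5.1, "z": 0, "rx": 0, "ry": 0, "rz": 0}, {"x": 9.7, "y": 6.6, "z": 0, "rx": 0, "ry": 0, "rz": 0}, {"x": 10.7, "y": 7.2, "z": 0, "rx": 0, "ry": 0, "rz": 0}, {"x": 10.9, "y": 7.4, "z": -1, "rx": 0, "ry": 0, "rz": 0}, {"x": 10.9, "y": 7.4, "z": -3, "rx": 0, "ry": 0, "rz": 0}, {"x": 10.9, "y": 7.4, "z": -5, "rx": 0, "ry": 0, "rz": 0}, {"x": 10.9, "y": 7.4, "z": -7, "rx": 0, "ry": 0, "rz": 0}, {"x": 10.9, "y": 7.4, "z": -8, "rx": 0, "ry": 0, "rz": 0}])

```text
time: 39.2
eef_pos: [0.5649, 0.2862, 0.0832]
orientation: [-0.497, -0.501, 0.502, -0.5]
contact_force: [0.2, -0.4, -1.1]
width: 0.0525
```

```bash
python3 -c "
from m import *
r=snap('g'); s=manip.state();print(s['eef_pos'],s['contact_force'],s['width'])
b=('cyl',s['eef_pos'][0],s['eef_pos'][1],.053,s['eef_pos'][2]-.0374,.088)
overlay('g',fixed[1:2]+[b],'g3',{'top':(120,120,300,280,4),'side':(170,40,340,200,4)})
"
```

```text
[0.5650451  0.28625444 0.08372191] [ 0.86721262 -0.20308242 -1.4667282 ] 0.05274073023444868
```

View pics/g3_side.png

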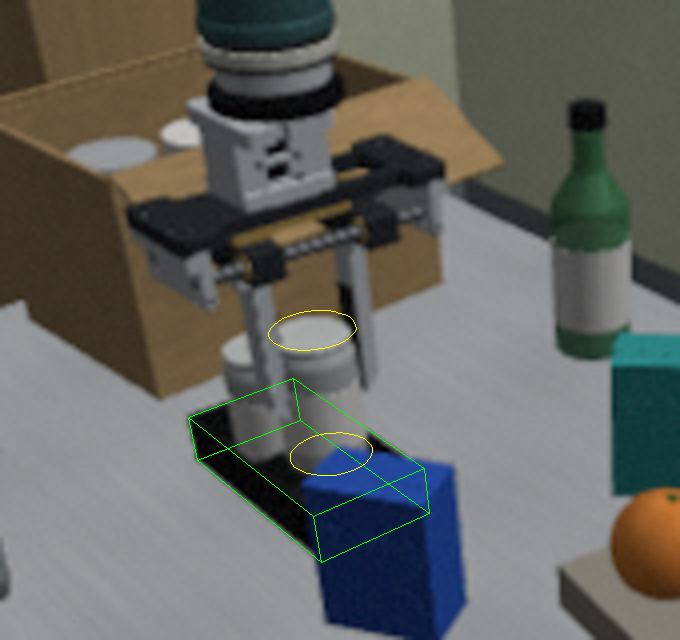

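Emit:
drive_tool(deltas=[{"x": 0, "y": 0, "z": -0.8, "rx": 0, "ry": 0, "rz": 0}, {"x": 0, "y": 0, "z": -1.6, "rx": 0, "ry": 0, "rz": 0}, {"x": 0, "y": 0, "z": -2.4, "rx": 0, "ry": 0, "rz": 0}, {"x": 0, "y": 0, "z": -3.2, "rx": 0, "ry": 0, "rz": 0}, {"x": 0, "y": 0, "z": -3.8, "rx": 0, "ry": 0, "rz": 0}, {"x": 0, "y": 0, "z": -4.2, "rx": 0, "ry": 0, "rz": 0}, {"x": 0, "y": 0, "z": -4.4, "rx": 0, "ry": 0, "rz": 0}, {"x": 0, "y": 0, "z": -4.4, "rx": 0, "ry": 0, "rz": 0}, {"x": 0, "y": 0, "z": -4.4, "rx": 0, "ry": 0, "rz": 0}, {"x": 0, "y": 0, "z": -4.4, "rx": 0, "ry": 0, "rz": 0}])

```text
time: 40.13
eef_pos: [0.568, 0.2875, 0.0436]
orientation: [0.5, 0.5, -0.499, 0.501]
contact_force: [-0.6, 0.4, -0.8]
width: 0.0527
```

Emit:
drive_tool(deltas=[{"x": 0, "y": 0, "z": -0.1, "rx": 0, "ry": 0, "rz": 0}, {"x": 0, "y": 0, "z": -0.2, "rx": 0, "ry": 0, "rz": 0}, {"x": 0, "y": 0, "z": -0.2, "rx": 0, "ry": 0, "rz": 0}, {"x": 0, "y": 0, "z": -0.2, "rx": 0, "ry": 0, "rz": 0}, {"x": 0, "y": 0, "z": -0.2, "rx": 0, "ry": 0, "rz": 0}, {"x": 0, "y": 0, "z": -0.2, "rx": 0, "ry": 0, "rz": 0}, {"x": 0, "y": 0, "z": -0.2, "rx": 0, "ry": 0, "rz": 0}, {"x": 0, "y": 0, "z": -0.2, "rx": 0, "ry": 0, "rz": 0}, {"x": 0, "y": 0, "z": -0.2, "rx": 0, "ry": 0, "rz": 0}, {"x": 0, "y": 0, "z": -0.2, "rx": 0, "ry": 0, "rz": 0}])

```text
time: 40.97
eef_pos: [0.568, 0.2875, 0.0415]
orientation: [0.5, 0.5, -0.499, 0.501]
contact_force: [1.0, 0.3, 0.7]
width: 0.0527
```

Emit:
drive_tool(deltas=[{"x": 0, "y": 0, "z": 0, "rx": 0, "ry": 0, "rz": 0}, {"x": 0, "y": 0, "z": 0, "rx": 0, "ry": 0, "rz": 0}, {"x": 0, "y": 0, "z": 0, "rx": 0, "ry": 0, "rz": 0}, {"x": 0, "y": 0, "z": 0, "rx": 0, "ry": 0, "rz": 0}, {"x": 0, "y": 0, "z": 0, "rx": 0, "ry": 0, "rz": 0}, {"x": 0, "y": 0, "z": 0, "rx": 0, "ry": 0, "rz": 0}, {"x": 0, "y": 0, "z": 1, "rx": 0, "ry": 0, "rz": 0}, {"x": 0, "y": 0, "z": 3, "rx": 0, "ry": 0, "rz": 0}, {"x": 0, "y": 0, "z": 6, "rx": 0, "ry": 0, "rz": 0}, {"x": 0, "y": 0, "z": 9, "rx": 0, "ry": 0, "rz": 0}], fingers=8)

```text
time: 41.8
eef_pos: [0.5669, 0.2871, 0.1316]
orientation: [0.499, 0.501, -0.5, 0.5]
contact_force: [1.6, 0.5, 0.6]
width: 0.0801
```

Emit:
drive_tool(deltas=[{"x": -2, "y": 0, "z": 2, "rx": 0, "ry": 0, "rz": 0}, {"x": -5, "y": 0, "z": 4, "rx": 0, "ry": 0, "rz": 0}, {"x": -8, "y": 0, "z": 6, "rx": 0, "ry": 0, "rz": 0}, {"x": -11, "y": 0, "z": 8, "rx": 0, "ry": 0, "rz": 0}, {"x": -14, "y": 1, "z": 9, "rx": 0, "ry": 0, "rz": 0}, {"x": -17, "y": 3, "z": 10, "rx": 0, "ry": 0, "rz": 0}, {"x": -20, "y": 5, "z": 10, "rx": 0, "ry": 0, "rz": 0}, {"x": -23, "y": 7, "z": 10, "rx": 0, "ry": 0, "rz": 0}, {"x": -24, "y": 9, "z": 10, "rx": 0, "ry": 0, "rz": 0}, {"x": -24, "y": 10, "z": 10, "rx": 0, "ry": 0, "rz": 0}])

```text
time: 42.63
eef_pos: [0.3253, 0.3893, 0.2328]
orientation: [0.5, 0.502, -0.498, 0.501]
contact_force: [0.4, -0.4, 0.3]
width: 0.0802
```

```bash
python3 -c "
from m import *
r=snap('z'); s=manip.state();print(s['eef_pos'],s['contact_force'],s['width'])
overlay('z',fixed+[('cyl',.568,.3655,.053,.004,.088),('cyl',.568,.2875,.053,.004,.088),('cyl',.4544,-.0698,.06,0,.095),('box',*PC,.045,.075,.004,.1),('ball',*rot(*CT,0,-.048),.048,.052),('ball',*rot(*CT,0,.048),.053,.066)],'z1')
"
```

```text
[0.32761962 0.38833591 0.23146292] [0.45786355 0.09667205 0.32881012] 0.08003996355934954
```

View pics/z1_side.png

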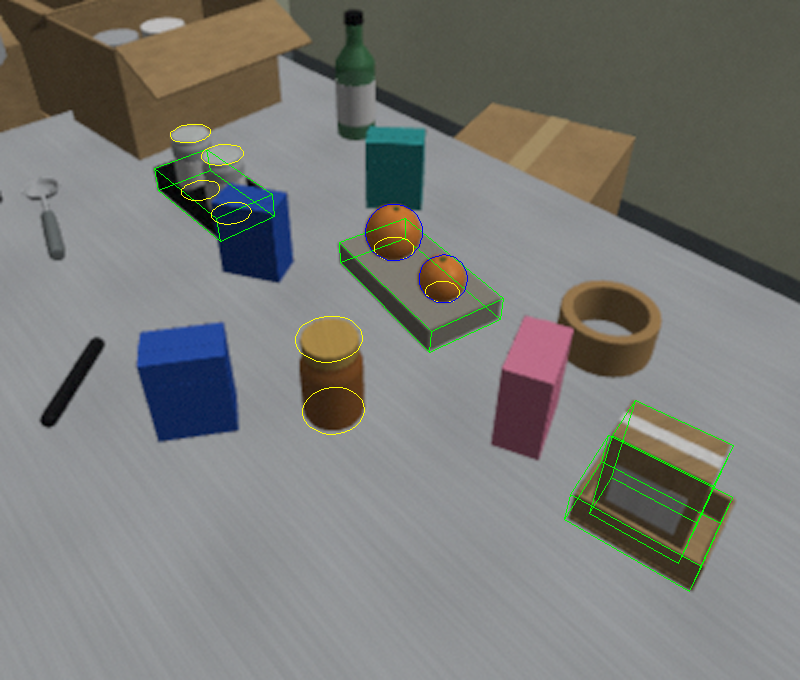

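View pics/z1_top.png

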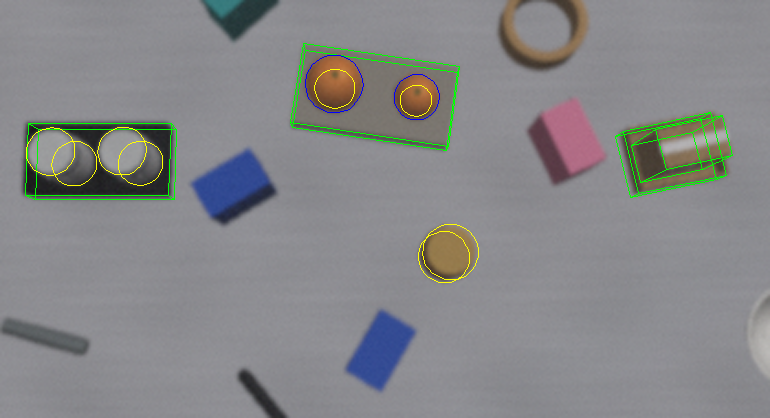

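Both views show everything seated where it belongs and the jar upright and unmoved, so I'm handing in.

```bash
python3 -c "
from bench import manip
print(manip.finish_job()); print(manip.state()['time'])"
```

```text
the job is handed in; nothing more can be done
None
the job is handed in; nothing more can be done
```

The job is handed in, at about 43 s of the 122 s allowed; the hand-in reports no verdict. The mandarin is in the narrow dimple and the orange in the wide one. The packet stands in its single-bay tray, and there is one tin in each bay of the black crate.

- **Last check:** in the final pictures, model outlines drawn at the intended end poses match both camera views to within about 2–3 mm. All groceries look upright and seated, the jar has not moved, the look-alikes are untouched, and the gripper is clear of everything. I did not measure object speeds separately.
- **Forces:** the readings I saw after each move stayed within about 5 N.
- **One disagreement:** the fingertips were really about 29 mm higher than the reported tool pose and stated tool geometry imply. The side camera showed it, and there was no table contact 3 mm below where the stated tips should have touched. I corrected every grasp and placing height for it, and all of them came out as predicted.

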